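# Stir the nodules with the heavy-headed pestle

### The arm

A 6-joint arm with a two-finger parallel gripper is mounted at the origin on the work surface. World frame = base frame: x ahead of the robot, y to its left, z up, the work surface at z = 0. Lengths are in m, angles in rad, forces in N, time in s.
With the tool pointing down it reaches from about 0.35 to 0.925 m from the base axis. Payload 6.4 kg.
Tool frame: the origin (TCP) lies midway between the tips of the shut fingers; the grasp point (between the pads) lies 19 mm behind it; z points along the fingers, y is the direction in which the jaws open and shut (so a half turn about z gives the same grasp; the last joint's range is limited). The gripper opens to 94 mm and grips with 3 to 60 N. Pads are 16 mm wide; open, the fingers measure 119 mm over their backs; the gripper's body (75 mm by 177 mm) begins 78 mm behind the grasp point.
Start: joints at [-1.318, 0.245, 1.558, -0, 1.339, -0.174], TCP at [0.269, -0.592, 0.168] pointing down, gripper open.
Joint ranges: [-3.13, 3.13], [-1.02, 2.26], [0.13, 2.54], [-0.95, 4.09], [0.21, 2.88], [-2.74, 2.74]. Speed limits (rad/s): [2.57, 2.57, 3.14, 3.14, 3.14, 3.14].

### API

Orientations are given as a rotation vector (axis times angle).
In Python, from workcell import * gives the robot as it stands.
- The arm moves only by the tool apply_moves, never from a script. Its argument "steps" is a list of rows, each an object with "gripper": the finger opening in mm, from 0 to 94; "delta_pos": the shift along the tool's x, y, z in mm, a list of three; "twist": the turn, a rotation vector about the tool's x, y, z in degrees, a list of three. In form: [{"gripper": gripper, "delta_pos": [tx, ty, tz], "twist": [ax, ay, az]}, ...]. A call has 1 to 8 rows; each row is the pose to reach, as a shift and turn from the pose measured when the call began, along the tool's axes at that moment; what a row does not reach only later rows make up. A row lasts 1/12 s, in which the tool goes at most 41.7 mm and 7.16 degrees, less where a joint would pass 70% of its speed; a pose out of reach is approached as far as the arm can. A call with a gripper value outside its range is refused whole. The fingers move at their own pace and stop on an object; "grip_force" is the grip in N (left out, the last holds). Time passes only in rows, so rows that repeat a pose let the fingers close. It gives the time, the measured TCP pose, the force and the opening at its end, in the units of the state.
- observe(): the state, without advancing time (a new reading comes with each control period).
- grab_frame(name): name is "side" or "top"; returns a dict with "image" (480x640x3 uint8, red, green, blue), "vertical_fov" (degrees; the focal length in pixels is half the picture's height over the tangent of half this angle, whatever the lens; pixels are square), "cx", "cy" (the principal point, pixels), "k1" (the pictures are not rectified: a ray, as slopes to the right and down, at radius r is drawn at 1 + k1 r^2 times it, then the intrinsics apply), "rvec" (rotation vector, rad) and "tvec" (3), from world to camera coordinates, as OpenCV has them. Camera axes: x right, y down, z forward; pixel columns grow to the right and rows downward; lengths in m; the calibration is good to about 2 mm. A picture is of the moment at which its call begins. There is no depth.
- job_done(): hands the job in, once; it reports no verdict.
Trained networks look in the newest picture that a camera, given by its name, has taken for a name from the list of things; names that differ only in an ending like _2 or _b are one class to them, and where a whole thing is asked for, a point or a joint stands for the part that bears it (a point fixed in the world has none). Each returns a list of dicts, best first, with "p" (0 to 1); they miss things now and then, are a little off and sometimes report something else, mostly with a low value. They report only what shows in the picture. A call takes as long as a camera call.
- search_frame(camera, name): "rect" ([left, top, right, bottom] in pixels, round what is visible of it).
- regions_of(camera, name): "pixels" (480x640 bool, what is visible of it) and "rect" ([left, top, right, bottom] in pixels, round what is visible of it).
The state is a dict: "time_s": time; "joints": joint angles; "dq": joint speeds; "joint_efforts": joint torques, N m; "eef_pos": TCP position; "tcp_rot": TCP orientation; "contact_force": force on the tool from outside, world axes, zero at the start; "ft_torque": the same for the moment, N m; "grip_width": finger opening in m.
Only numpy, scipy, OpenCV 4.12 (cv2) and the standard library are available. Lean on these libraries where they do the work, as an engineer would, in place of code of your own. Each camera call takes 0.05 s, during which the arm holds its last target.

### The job

Take the heavy-headed steel pestle out of its rest, gripping it at its balance point so that it comes up level, and carry it level until its head is over the steel mortar. Then tilt the head down into the mortar and stir the stone nodules round with it until nearly all of them have been shifted about a nodule's width from where they lay. Lift the pestle out, carry it back level in the same grip and set it down (do not drop it) in the same two notches with its head at the same end as before, leaving the nodules in the mortar, the mortar where it stands, and the other things alone.

Things in the scene. Friction and masses are not known exactly. Their poses are not given: they have to be found in the camera images.
- pestle_balance (a point): Balance point (centre of mass) of the loose round steel pestle, 0.55 kg, 388 mm long: heavy ball head 38 mm in diameter; handle 12 mm in diameter with a 16 mm end ball. The point is on the axis, 135.5 mm from the head's tip; x axis along the handle, away from the head. At the start it lies level in its rest, axis 60 mm above the bench
- pestle_tip (a point): Tip of the pestle's heavy head, on its axis, 135.5 mm from the balance point (axes as those of the balance point)
- rest: Fixed steel tool rest, either left or right of the mortar: plate 230 x 150 x 8 mm with four posts, 8 mm thick, ending in V notches open to the top (mouth 42 mm, lips 73 mm up). Origin under the plate's centre; x along the two lanes, y across. Posts at x = -95 and +95 mm; lanes at y = +40 mm (pestle) and y = -40 mm (glass rod). The pestle's head overhangs the -x end
- rest_place (a point): Where the pestle's balance point belongs when it lies in the rest: in the +y lane, 60 mm above the bench, 30 mm towards the head side (-x) of the rest's centre; axes as those of the rest, so the pestle's x axis lies along this x axis
- mortar: Stainless-steel mortar, about 2 kg, loose on the bench: a round open bowl. Origin at the centre of its underside, z up. Outer diameter 196 mm at the rim, 152 mm at the foot; rim 50 mm high. Inside, a flat floor about 146 mm in diameter lies 12 mm above the bench and the sides slope out straight to a mouth about 175 mm wide
- nodule0: Hard, smooth stone nodule, lumpy, about 28 x 22 x 22 mm, 15 g, loose on the floor of the mortar; origin near its middle, about 11 mm above what it lies on; at the start the six lie in a rough ring, 36 mm from the mortar's centre
- nodule1: Hard, smooth stone nodule, lumpy, about 28 x 22 x 22 mm, 15 g, loose on the floor of the mortar; origin near its middle, about 11 mm above what it lies on
- nodule2: Hard, smooth stone nodule, lumpy, about 28 x 22 x 22 mm, 15 g, loose on the floor of the mortar; origin near its middle, about 11 mm above what it lies on
- nodule3: Hard, smooth stone nodule, lumpy, about 28 x 22 x 22 mm, 15 g, loose on the floor of the mortar; origin near its middle, about 11 mm above what it lies on
- nodule4: Hard, smooth stone nodule, lumpy, about 28 x 22 x 22 mm, 15 g, loose on the floor of the mortar; origin near its middle, about 11 mm above what it lies on
- nodule5: Hard, smooth stone nodule, lumpy, about 28 x 22 x 22 mm, 15 g, loose on the floor of the mortar; origin near its middle, about 11 mm above what it lies on
- petri_center (a point): Bystander: covered glass petri dish, 85 mm in diameter, 17 mm high, between rest and mortar; its centre, 8 mm up
- dropper_center (a point): Bystander: white dropper bottle, 34 mm in diameter, 85 mm high; its centre, 42 mm up
- jar_center (a point): Bystander: amber glass jar, 56 mm in diameter, 75 mm high; its centre, 37 mm up
- white_box_center (a point): Bystander: white slide box, 97 x 77 x 35 mm; its centre, 17 mm up
- red_box_center (a point): Bystander: red slide box, 97 x 77 x 35 mm; its centre, 17 mm up
- glass_rod_center (a point): Bystander: green-tinted glass rod, 8 mm in diameter, 268 mm long, lying in the other lane of the rest, 57 mm above the bench and 80 mm beside the pestle; its centre

How it is judged:
On the way, in this order (a step that is already met when the one before it is completed fails the run):
1. the pestle is lifted clear of its rest, level, held at its balance point (height (world z) of pestle_balance above 0.11 m and distance between the grasp point and pestle_balance below 0.025 m and contact force between pestle and rest below 0.05 N and angle between pestle_balance's own x axis and vertical between 1.4708 and 1.6708 rad), for 0.3 s.
2. it is brought level until its head is over the mortar (horizontal distance between pestle_tip and mortar below 0.07 m and z of pestle_tip in the frame of mortar above 0.06 m and distance between the grasp point and pestle_balance below 0.025 m and angle between pestle_balance's own x axis and vertical between 1.4308 and 1.7108 rad), for 0.1 s.
3. with its head down in the mortar it has stirred the nodules: at least five of the six have shifted 20 mm or more (horizontal distance between pestle_tip and mortar below 0.075 m and z of pestle_tip in the frame of mortar below 0.04 m and distance between the grasp point and pestle_balance below 0.025 m and (distance of each of nodule0, nodule1, nodule2, nodule3, nodule4 from where it was at the start of the episode above 0.02 m or distance of each of nodule0, nodule1, nodule2, nodule3, nodule5 from where it was at the start of the episode above 0.02 m or distance of each of nodule0, nodule1, nodule2, nodule4, nodule5 from where it was at the start of the episode above 0.02 m or distance of each of nodule0, nodule1, nodule3, nodule4, nodule5 from where it was at the start of the episode above 0.02 m or distance of each of nodule0, nodule2, nodule3, nodule4, nodule5 from where it was at the start of the episode above 0.02 m or distance of each of nodule1, nodule2, nodule3, nodule4, nodule5 from where it was at the start of the episode above 0.02 m)), for 0.1 s.
4. it is lifted out of the mortar and carried level away from it, still held at its balance point (horizontal distance between pestle_tip and mortar above 0.17 m and height (world z) of pestle_balance above 0.09 m and distance between the grasp point and pestle_balance below 0.025 m and angle between pestle_balance's own x axis and vertical between 1.4308 and 1.7108 rad), for 0.2 s.
5. it is set down level in its rest while still held (not dropped) (distance between the grasp point and pestle_balance below 0.025 m and contact force between pestle and rest above 0.5 N and z of pestle_balance in the frame of rest below 0.067 m and y of pestle_balance in the frame of rest between 0.028 and 0.052 m and angle between pestle_balance's own x axis and vertical between 1.4708 and 1.6708 rad), for 0.05 s.
At the end, for the whole second after the job is handed in: The pestle lies still, level and released in its own lane of the rest (within 7 mm of the lane, 45 mm along it, 0.06 rad), head at the -x end; all six nodules are in the mortar; the mortar (upright) and the six other loose things are within 20 mm of where they were (z of pestle_balance in the frame of rest between 0.054 and 0.066 m and y of pestle_balance in the frame of rest between 0.033 and 0.047 m and x of pestle_balance in the frame of rest between -0.075 and 0 m and x of pestle_tip in the frame of rest below -0.1 m and angle between the x axis of pestle_balance and the x axis of rest, either way round below 0.07 rad and linear speed of pestle below 0.02 m/s and angle between pestle_balance's own x axis and vertical between 1.5108 and 1.6308 rad and horizontal distance between each of nodule0, nodule1, nodule2, nodule3, nodule4, nodule5 and mortar below 0.09 m and z of nodule0 in the frame of mortar between 0.01 and 0.055 m and z of nodule1 in the frame of mortar between 0.01 and 0.055 m and z of nodule2 in the frame of mortar between 0.01 and 0.055 m and z of nodule3 in the frame of mortar between 0.01 and 0.055 m and z of nodule4 in the frame of mortar between 0.01 and 0.055 m and z of nodule5 in the frame of mortar between 0.01 and 0.055 m and distance of each of mortar, petri_center, dropper_center, jar_center, white_box_center, red_box_center, glass_rod_center from where it was at the start of the episode below 0.02 m and angle between mortar's own z axis and vertical below 0.05 rad); the robot touches nothing.
It fails at once if the pestle is more than about 13 degrees off level while its head is away from the mortar (horizontal distance between pestle_tip and mortar above 0.17 m and not (angle between pestle_balance's own x axis and vertical between 1.3408 and 1.8008 rad)).
It fails at once if the mortar is shifted more than 20 mm (distance of mortar from where it was at the start of the episode above 0.02 m).
It fails at once if a nodule is touched by the gripper instead of the pestle (contact force between the fingers and nodule0 above 0.3 N or contact force between the fingers and nodule1 above 0.3 N or contact force between the fingers and nodule2 above 0.3 N or contact force between the fingers and nodule3 above 0.3 N or contact force between the fingers and nodule4 above 0.3 N or contact force between the fingers and nodule5 above 0.3 N).
It fails at once if a nodule falls out of the mortar (horizontal distance between any of nodule0, nodule1, nodule2, nodule3, nodule4, nodule5 and mortar above 0.115 m).
It fails at once if the petri dish, dropper bottle, jar, a slide box or the glass rod is shifted more than 20 mm (distance of any of petri_center, dropper_center, jar_center, white_box_center, red_box_center, glass_rod_center from where it was at the start of the episode above 0.02 m).
It also fails if it takes over 67 s, if anything falls off the work surface, if the arm or the gripper's body presses on something with over 40 N, if the wrist force passes 120 N, or if a joint passes its speed limit or range.

## Working session

There is one attempt and no reset: what is moved stays moved. The work goes in short steps, Python scripts to look and compute and a tool call to move; the robot and the scene stay as the last step left them, time stands still between calls to the robot, and variables do not carry over. Pictures are saved under pics/ and viewed, and the job is handed in when it is done.

Besides the shell and the picture viewer there is one more tool, called after ">>>" as name(argument=value, ...) on one line, values as JSON. apply_moves: Moves the arm, as the interface text tells. Its arguments: {"type":"object","properties":{"steps":{"type":"array","items":{"type":"object","properties":{"gripper":{"type":"number"},"delta_pos":{"type":"array","items":{"type":"number"}},"twist":{"type":"array","items":{"type":"number"}}}}},"grip_force":{"type":"number"}},"required":["steps"]}

```bash
mkdir -p pics; ls
python3 - <<'E'
from workcell import *
import cv2
print(observe())
for n in ("side","top"):
    f=grab_frame(n); cv2.imwrite(f"pics/{n}0.png",f["image"][:,:,::-1]); print({k:v for k,v in f.items() if k!="image"})
E
```

```text
pics
{'time_s': 0.0, 'joints': array([-1.31810326e+00,  2.45813547e-01,  1.55894050e+00, -2.07163915e-05,
        1.33868484e+00, -1.74109983e-01]), 'dq': array([-0.00040673,  0.00152332,  0.00061394,  0.00045443,  0.00082298,
        0.00107189]), 'joint_efforts': array([-3.11289805e-04, -4.15830159e+01, -3.14605558e+01,  6.85176160e-02,
        3.32018465e-02, -1.24318985e-04]), 'eef_pos': array([ 0.26890775, -0.59106804,  0.16718527]), 'tcp_rot': array([-3.06852554e+00, -6.64960529e-01,  1.45470058e-04]), 'contact_force': array([-0.24870214,  0.07355936,  0.36247791]), 'ft_torque': array([ 0.00401009, -0.04468101, -0.04014287]), 'grip_width': 0.09418354708539046}
{'vertical_fov': 46.78958662326428, 'cx': 326.4913087634633, 'cy': 233.87362279992524, 'k1': -0.13215553795987822, 'rvec': array([ 2.22618005, -0.29887712,  0.12630745]), 'tvec': array([-0.47368131,  0.12480054,  1.09669671])}
{'vertical_fov': 44.40650412481624, 'cx': 302.61244704811986, 'cy': 242.02955061443038, 'k1': -0.1729237917815256, 'rvec': array([ 2.16488002, -2.16630636,  0.08246763]), 'tvec': array([0.01179644, 0.48387637, 1.40018804])}
```

View pics/side0.png

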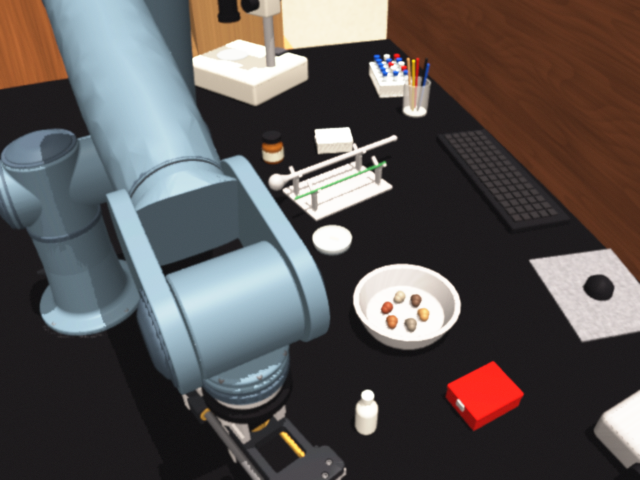

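View pics/top0.png

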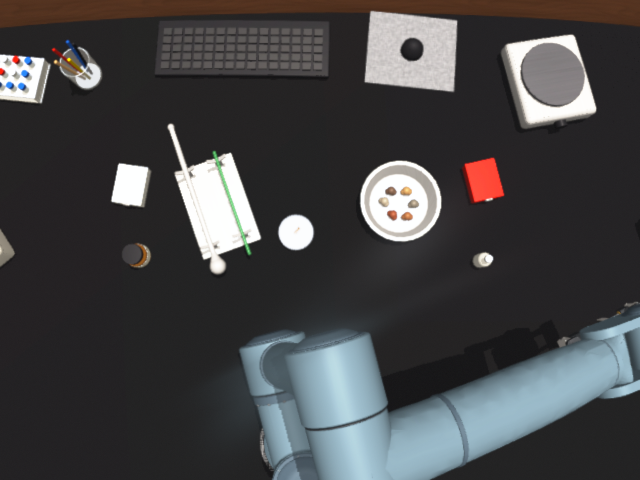

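The top view shows the pestle with its head at about (218,265) and end ball at (171,127). The mortar is at (400,201), the petri dish at (296,232) and the glass rod to the right of the pestle.

```bash
cat > h.py <<'E'
from workcell import *
import numpy as np, cv2
def K(f):
    F=240/np.tan(np.radians(f["vertical_fov"])/2); return np.array([[F,0,f["cx"]],[0,F,f["cy"]],[0,0,1.]])
def D(f): return np.array([f["k1"],0,0,0,0.])
def proj(f,P): return cv2.projectPoints(np.asarray(P,float).reshape(-1,3),f["rvec"],f["tvec"],K(f),D(f))[0][:,0]
def back(f,uv,z):
    uv=np.asarray(uv,float).reshape(-1,1,2); s=cv2.undistortPoints(uv,K(f),D(f))[:,0]
    R=cv2.Rodrigues(f["rvec"])[0]; c=-R.T@f["tvec"]; d=np.c_[s,np.ones(len(s))]@R
    return c+d*((np.asarray(z)-c[2])/d[:,2])[:,None] if np.ndim(z) else c+d*((z-c[2])/d[:,2])[:,None]
def save(f,n,pts=None,crop=None,s=1):
    im=f["image"][:,:,::-1].copy()
    if crop: im=im[crop[1]:crop[3],crop[0]:crop[2]].copy()
    else: crop=(0,0)
    im=cv2.resize(im,None,fx=s,fy=s,interpolation=cv2.INTER_CUBIC)
    if pts is not None:
        for u,v in pts: cv2.circle(im,(int((u-crop[0]+.5)*s),int((v-crop[1]+.5)*s)),2,(0,255,0),-1)
    cv2.imwrite("pics/"+n+".png",im)
E
python3 - <<'E'
from h import *
f=grab_frame("top"); g=grab_frame("side")
for n,z in [("pestle_balance",.06),("mortar",.05),("rest",.008),("nodule0",.023),("petri_center",.012),("dropper_center",.06),("jar_center",.07),("white_box_center",.035),("red_box_center",.035),("glass_rod_center",.057)]:
    for cam,fr in (("top",f),("side",g)):
        try: r=regions_of(cam,n)
        except Exception as e: print(n,cam,e); continue
        for q in r[:7]:
            if q["p"]<.3: continue
            m=q["pixels"]; v,u=np.nonzero(m); c=(u.mean(),v.mean())
            (a,b),(w,h),an=cv2.minAreaRect(np.c_[u,v].astype(np.float32))
            print(n,cam,round(q["p"],2),m.sum(),np.round(q["rect"]),"cen",np.round(c,1),"->",np.round(back(fr,c,z)[0],4))
            if n=="pestle_balance" : np.save(cam+"_p.npy",m)
            if n=="mortar": np.save(cam+"_m.npy",m)
            if n=="rest": np.save(cam+"_r.npy",m)
E
```

```text
pestle_balance side 0.78 659 [266. 139. 397. 190.] cen [321.7 164.9] -> [0.5476 0.2573 0.06  ]
mortar top 0.55 84 [380. 196. 389. 204.] cen [384.6 201.5] -> [ 0.5784 -0.1853  0.05  ]
mortar top 0.34 931 [284. 215. 312. 249.] cen [295.9 232.3] -> [0.5045 0.027  0.05  ]
mortar side 0.78 6052 [355. 265. 457. 348.] cen [406.3 304.4] -> [ 0.578  -0.2344  0.05  ]
rest top 0.73 4943 [176. 158. 261. 260.] cen [218.5 205.7] -> [0.5758 0.22   0.008 ]
nodule0 top 0.64 73 [403. 212. 413. 220.] cen [406.7 216.5] -> [ 0.5461 -0.242   0.023 ]
nodule0 top 0.63 62 [403. 186. 409. 196.] cen [406.2 190.6] -> [ 0.6099 -0.2422  0.023 ]
nodule0 top 0.56 74 [379. 195. 390. 205.] cen [383.8 201.6] -> [ 0.5827 -0.1866  0.023 ]
nodule0 top 0.43 90 [403. 198. 416. 206.] cen [412.7 203.8] -> [ 0.5774 -0.2574  0.023 ]
nodule0 top 0.4 87 [384. 208. 400. 222.] cen [392.2 214.7] -> [ 0.5503 -0.2066  0.023 ]
nodule0 side 0.62 144 [388. 315. 403. 331.] cen [391.9 321. ] -> [ 0.5492 -0.2426  0.023 ]
nodule0 side 0.62 105 [411. 294. 421. 306.] cen [415.7 299.3] -> [ 0.6117 -0.2027  0.023 ]
nodule0 side 0.61 155 [406. 3
[... 781 characters left out ...]
0.4432 0.3597 0.07  ]
white_box_center top 0.71 1286 [112. 164. 148. 206.] cen [130.7 185.1] -> [0.6248 0.437  0.035 ]
white_box_center side 0.65 874 [314. 132. 355. 155.] cen [333.4 140.4] -> [0.6201 0.4116 0.035 ]
red_box_center top 0.85 1294 [462. 160. 505. 205.] cen [482.4 180.6] -> [ 0.6336 -0.4303  0.035 ]
red_box_center side 0.91 3084 [447. 366. 523. 427.] cen [483.4 395.2] -> [ 0.6301 -0.4439  0.035 ]
red_box_center side 0.37 679 [258. 132. 283. 164.] cen [272.2 147.5] -> [0.4522 0.4209 0.035 ]
glass_rod_center top 0.86 277 [213. 152. 251. 255.] cen [231.  202.3] -> [0.5763 0.1819 0.057 ]
glass_rod_center side 0.54 297 [291. 161. 389. 198.] cen [339.5 180.3] -> [0.5716 0.1828 0.057 ]
```

Run:
```python
from h import *
f=grab_frame("top"); g=grab_frame("side")
save(f,"t1",None,(150,110,350,290),4) if False else save(f,"t1",None,(150,115,300,285),3.5)
save(g,"s1",None,(255,125,455,275),4)
H=back(f,[218,265],.06)[0];E=back(f,[171,127],.06)[0]
print(H,E,np.linalg.norm(H-E),'expect', .388-.019-.008)
H2=back(g,[278,182],.06)[0];E2=back(g,[395,139],.06)[0]
print(H2,E2,np.linalg.norm(H2-E2))
# mortar rim outline: circle fit on image
im=cv2.cvtColor(f["image"],cv2.COLOR_RGB2GRAY)[150:250,350:450]
m=(im>90).astype(np.uint8)
n,l,s,c=cv2.connectedComponentsWithStats(m);k=1+s[1:,4].argmax()
cs,_=cv2.findContours((l==k).astype(np.uint8),cv2.RETR_EXTERNAL,cv2.CHAIN_APPROX_NONE)
p=max(cs,key=len)[:,0]+[350,150]
for z in(.05,):
    W=back(f,p,z); A=np.c_[2*W[:,:2],np.ones(len(W))]; x=np.linalg.lstsq(A,(W[:,:2]**2).sum(1),rcond=None)[0]
    r=np.sqrt(x[2]+x[0]**2+x[1]**2); print(x[:2],r,np.std(np.hypot(*(W[:,:2]-x[:2]).T)))
```

```text
[0.42618675 0.21074231 0.06      ] [0.76376084 0.33320352 0.06      ] 0.3591002823708892 expect 0.361
[0.42940349 0.21167446 0.06      ] [0.76689964 0.33079034 0.06      ] 0.35789977075173246
[ 0.58146752 -0.22358523] 0.09804520981932749 0.0006547675579591631
```

View pics/t1.png

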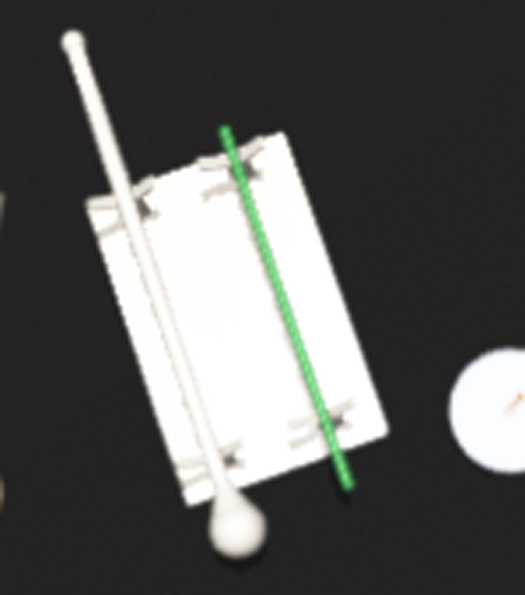

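View pics/s1.png

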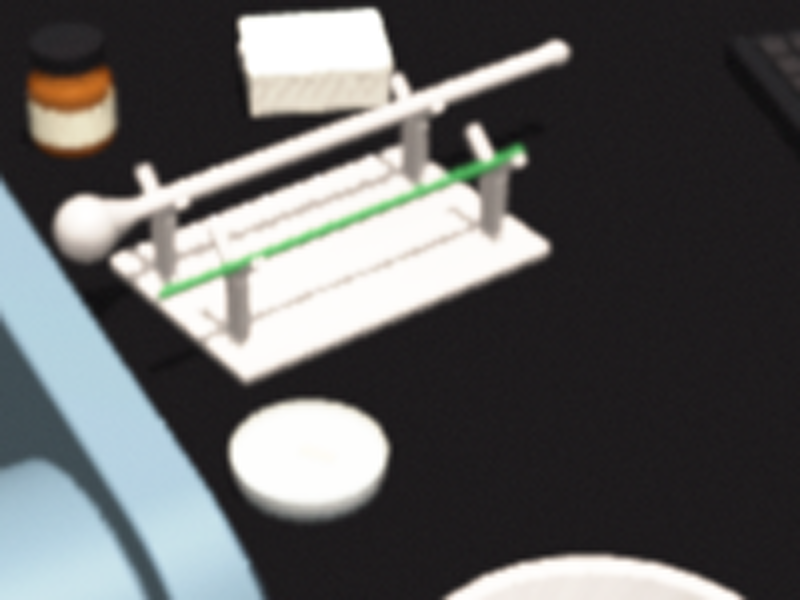

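The networks and my own pixel readings agree to about 2 mm. The balance point is near (0.536, 0.249), with the handle axis at about 19.8° of yaw, and the mortar is at (0.5815, -0.2236). I'll write a helper that turns world targets into move rows.

```bash
cat >> h.py <<'E'
from scipy.spatial.transform import Rotation as Rn
def Rtool(yaw,tilt=0):
    "tool x along handle (yaw deg, away from head); tilt deg: head down"
    y,t=np.radians([yaw,tilt]); h=np.array([np.cos(y),np.sin(y),0]); k=np.array([0,0,1.])
    x=np.cos(t)*h+np.sin(t)*k; z=np.sin(t)*h-np.cos(t)*k
    return np.c_[x,np.cross(z,x),z]
def tcp_for(grasp,R): return np.asarray(grasp)+.019*R[:,2]
def row(o,p,R):
    R0=Rn.from_rotvec(o["tcp_rot"]).as_matrix()
    return np.round(R0.T@(np.asarray(p)-o["eef_pos"])*1000,1).tolist(), np.round(np.degrees(Rn.from_matrix(R0.T@R).as_rotvec()),2).tolist()
def st(o):
    R=Rn.from_rotvec(o["tcp_rot"]).as_matrix()
    print("t",round(o["time_s"],2),"tcp",np.round(o["eef_pos"],4),"yaw %.2f tilt %.2f roll %.2f"%(np.degrees(np.arctan2(R[1,0],R[0,0])),np.degrees(np.arcsin(R[2,0])),np.degrees(np.arcsin(R[2,1]))),"F",np.round(o["contact_force"],1),"w %.1f"%(o["grip_width"]*1000),"q",np.round(o["joints"],2))
E
python3 - <<'E'
from h import *
f=grab_frame("top")
for cam in("top","side"):
    f=grab_frame(cam)
    m=regions_of(cam,"glass_rod_center")[0]["pixels"]; v,u=np.nonzero(m)
    W=back(f,np.c_[u,v],.057)[:,:2]; c=W.mean(0); d=np.linalg.svd(W-c)[2][0] if False else np.linalg.eigh(np.cov(W.T))[1][:,1]
    print(cam,c,np.degrees(np.arctan2(d[1],d[0])))
yaw=19.7;B=[.536,.2495,.06];R=Rtool(yaw)
o=observe(); st(o)
for p in ([.536,.2495,.24],[.536,.2495,.06]): print(row(o,tcp_for(p,R),R))
E
```

```text
top [0.54179612 0.16993515] -160.4114453289526Traceback (most recent call last):
  File "<stdin>", line 5, in <module>
IndexError: list index out of range
```

Run:
```python
from h import *
yaw=19.7;R=Rtool(yaw)
o=observe(); st(o)
for p in ([.536,.2495,.24],[.536,.2495,.06]): print(row(o,tcp_for(p,R),R))
```

```text
t 1.55 tcp [ 0.2691 -0.5917  0.1682] yaw 24.45 tilt -0.00 roll 0.00 F [-0.2  0.7  0. ] w 94.0 q [-1.32  0.25  1.56 -0.    1.34 -0.17]
([591.2, -655.3, -52.8], [0.0, 0.0, 4.75])
([591.2, -655.3, 127.2], [0.0, 0.0, 4.75])
```

>>> apply_moves(steps=[{"gripper": 94,"delta_pos": [20,-20,-30],"twist": [0,0,0]},{"gripper": 94,"delta_pos": [45,-48,-53],"twist": [0,0,1]},{"gripper": 94,"delta_pos": [70,-76,-53],"twist": [0,0,2]},{"gripper": 94,"delta_pos": [95,-104,-53],"twist": [0,0,3]},{"gripper": 90,"delta_pos": [120,-132,-53],"twist": [0,0,4]},{"gripper": 80,"delta_pos": [145,-160,-53],"twist": [0,0,4.75]},{"gripper": 70,"delta_pos": [170,-188,-53],"twist": [0,0,4.75]},{"gripper": 70,"delta_pos": [195,-216,-53],"twist": [0,0,4.75]}], grip_force=60)

```text
time_s: 2.22
eef_pos: [0.3574, -0.3126, 0.2214]
tcp_rot: [3.095, 0.537, 0.001]
contact_force: [1.1, 0.1, 0.2]
grip_width: 0.0733
```

Run:
```python
from h import *
R=Rtool(19.7)
o=observe(); st(o)
for p in ([.536,.2495,.24],[.536,.2495,.06]): print(row(o,tcp_for(p,R),R))
```

```text
t 2.22 tcp [ 0.3574 -0.3126  0.2214] yaw 19.67 tilt 0.02 roll 0.03 F [1.1 0.1 0.2] w 73.3 q [-0.96 -0.22  1.93  0.    1.43  0.27]
([357.5, -469.2, 0.3], [0.03, -0.02, -0.03])
([357.4, -469.3, 180.3], [0.03, -0.02, -0.03])
```

>>> apply_moves(steps=[{"gripper": 60,"delta_pos": [24,-31,0],"twist": [0,0,0]},{"gripper": 60,"delta_pos": [48,-62,0],"twist": [0,0,0]},{"gripper": 60,"delta_pos": [72,-94,0],"twist": [0,0,0]},{"gripper": 60,"delta_pos": [96,-126,0],"twist": [0,0,0]},{"gripper": 60,"delta_pos": [120,-157,0],"twist": [0,0,0]},{"gripper": 60,"delta_pos": [144,-188,0],"twist": [0,0,0]},{"gripper": 60,"delta_pos": [168,-220,0],"twist": [0,0,0]},{"gripper": 60,"delta_pos": [192,-251,0],"twist": [0,0,0]}])

```text
time_s: 2.88
eef_pos: [0.4539, -0.0096, 0.2217]
tcp_rot: [3.094, 0.537, 0.002]
contact_force: [0.5, 0.2, 0.3]
grip_width: 0.0601
```

Run:
```python
from h import *
R=Rtool(19.7)
o=observe(); st(o)
for p in ([.536,.2495,.24],[.536,.2495,.06]): print(row(o,tcp_for(p,R),R))
```

```text
t 2.88 tcp [ 0.4539 -0.0096  0.2217] yaw 19.67 tilt 0.07 roll 0.07 F [0.5 0.2 0.3] w 60.1 q [-0.27 -0.28  1.98 -0.    1.44  0.96]
([164.6, -216.4, 0.7], [0.07, -0.07, -0.03])
([164.3, -216.6, 180.7], [0.07, -0.07, -0.03])
```

>>> apply_moves(steps=[{"gripper": 60,"delta_pos": [24,-31,0],"twist": [0,0,0]},{"gripper": 60,"delta_pos": [48,-62,0],"twist": [0,0,0]},{"gripper": 60,"delta_pos": [72,-94,0],"twist": [0,0,0]},{"gripper": 60,"delta_pos": [96,-126,0],"twist": [0,0,0]},{"gripper": 60,"delta_pos": [120,-157,0],"twist": [0,0,0]},{"gripper": 60,"delta_pos": [144,-188,0],"twist": [0,0,0]},{"gripper": 60,"delta_pos": [164.5,-216.5,0],"twist": [0,0,0]},{"gripper": 60,"delta_pos": [164.5,-216.5,0],"twist": [0,0,0]}])

```text
time_s: 3.55
eef_pos: [0.5362, 0.2544, 0.2212]
tcp_rot: [-3.093, -0.545, -0.002]
contact_force: [0.1, -0.4, -0.5]
grip_width: 0.0602
```

Run:
```python
from h import *
R=Rtool(19.7)
o=observe(); st(o)
for p in ([.536,.2495,.24],[.536,.2495,.06]): print(row(o,tcp_for(p,R),R))
f=grab_frame("top");save(f,"t2"); f=grab_frame("side");save(f,"s2")
```

```text
t 3.55 tcp [0.5362 0.2544 0.2212] yaw 19.97 tilt 0.09 roll -0.02 F [ 0.1 -0.4 -0.5] w 60.2 q [0.25 0.07 1.65 0.   1.41 1.47]
([-1.9, 4.5, 0.2], [-0.02, -0.09, 0.27])
([-2.2, 4.6, 180.2], [-0.02, -0.09, 0.27])
```

View pics/s2.png

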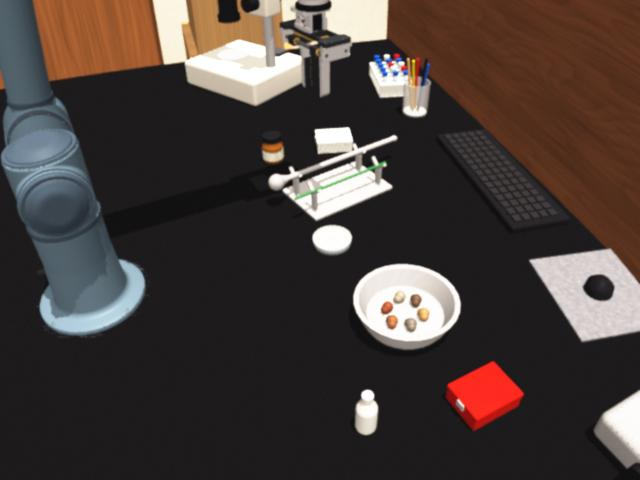

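The side view shows the gripper over the rest at about (315,60), with the pestle and bowl unobstructed. Descending next.

>>> apply_moves(steps=[{"gripper": 60,"delta_pos": [-2,4.5,20],"twist": [0,0,0.3]},{"gripper": 60,"delta_pos": [-2,4.5,50],"twist": [0,0,0.3]},{"gripper": 60,"delta_pos": [-2,4.5,80],"twist": [0,0,0.3]},{"gripper": 60,"delta_pos": [-2,4.5,105],"twist": [0,0,0.3]},{"gripper": 60,"delta_pos": [-2,4.5,120],"twist": [0,0,0.3]},{"gripper": 60,"delta_pos": [-2,4.5,120],"twist": [0,0,0.3]}])

```text
time_s: 4.15
eef_pos: [0.5323, 0.243, 0.0972]
tcp_rot: [3.095, 0.529, -0.011]
contact_force: [-0.8, -0.5, -0.5]
grip_width: 0.0599
```

Run:
```python
from h import *
f=grab_frame("top");save(f,"t2",None,(150,115,300,285),3.5); f=grab_frame("side");save(f,"s2",None,(255,75,455,225),4)
R=Rtool(19.7)
o=observe(); st(o)
for p in ([.536,.2495,.06],): print(row(o,tcp_for(p,R),R))
```

```text
t 4.25 tcp [0.5354 0.2442 0.1017] yaw 19.41 tilt 0.01 roll 0.09 F [0.4 0.2 0.9] w 59.9 q [ 0.24  0.17  1.77 -0.    1.2   1.47]
([2.3, -4.9, 60.7], [0.09, -0.01, -0.29])
```

View pics/s2.png

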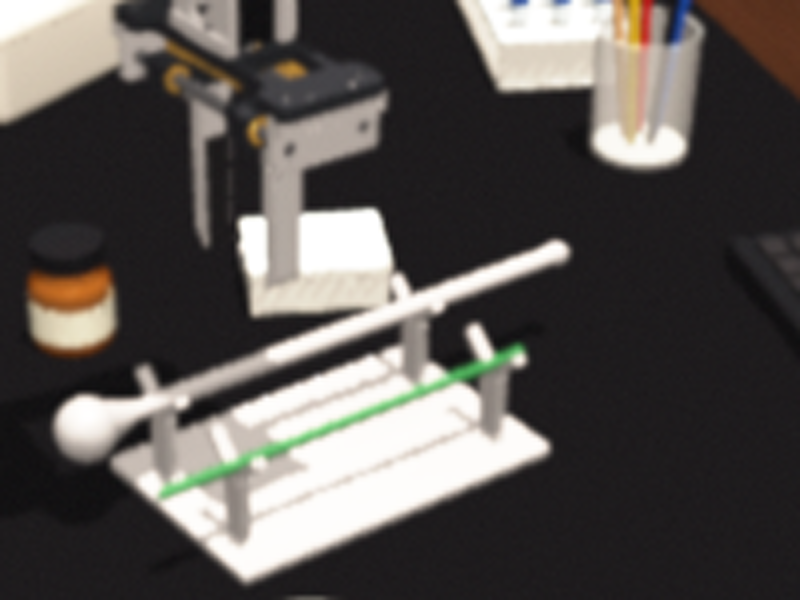

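View pics/t2.png

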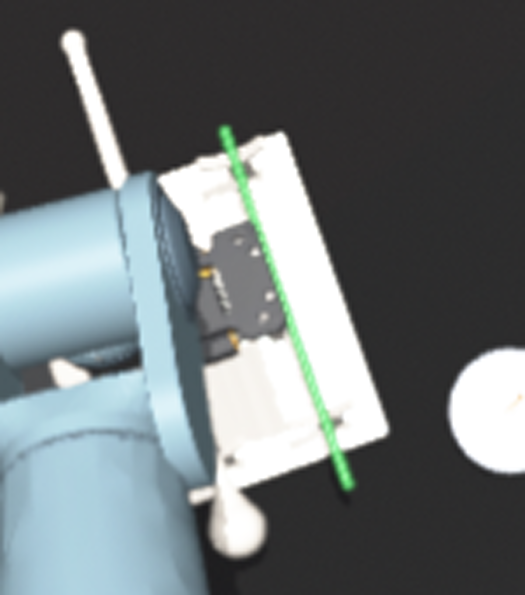

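The pestle lies between the two fingers, and nothing blocks the descent. Going down the rest of the way.

>>> apply_moves(steps=[{"gripper": 60,"delta_pos": [2.3,-5,5],"twist": [0,0,-0.3]},{"gripper": 60,"delta_pos": [2.3,-5,20],"twist": [0,0,-0.3]},{"gripper": 60,"delta_pos": [2.3,-5,35],"twist": [0,0,-0.3]},{"gripper": 60,"delta_pos": [2.3,-5,50],"twist": [0,0,-0.3]},{"gripper": 60,"delta_pos": [2.3,-5,60],"twist": [0,0,-0.3]},{"gripper": 60,"delta_pos": [2.3,-5,60],"twist": [0,0,-0.3]},{"gripper": 60,"delta_pos": [2.3,-5,60],"twist": [0,0,-0.3]}])

```text
time_s: 4.83
eef_pos: [0.5364, 0.2498, 0.0423]
tcp_rot: [3.094, 0.538, 0.002]
contact_force: [-0.1, 0.5, -1.0]
grip_width: 0.0597
```

Run:
```python
from h import *
f=grab_frame("side");save(f,"s3",None,(255,75,455,225),4)
R=Rtool(19.7)
o=observe(); st(o)
for p in ([.536,.2495,.06],): print(row(o,tcp_for(p,R),R))
```

```text
t 4.88 tcp [0.5369 0.2499 0.0429] yaw 19.72 tilt 0.12 roll 0.10 F [ 0.3  0.1 -0.2] w 59.9 q [ 0.25  0.25  1.79 -0.    1.09  1.47]
([-1.0, 0.1, 1.9], [0.1, -0.12, 0.02])
```

View pics/s3.png

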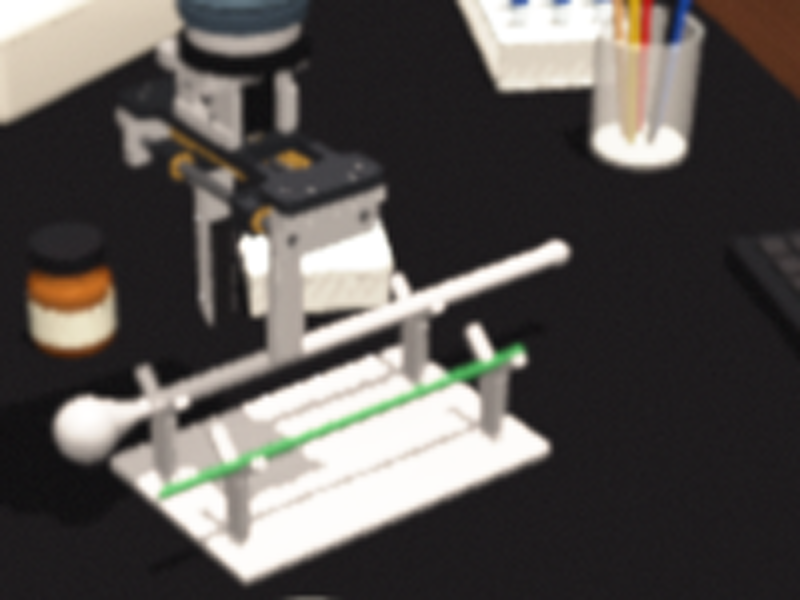

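The fingers straddle the handle at about (285,340) in the crop. Closing now.

>>> apply_moves(steps=[{"gripper": 40,"delta_pos": [0,0,2],"twist": [0,0,0]},{"gripper": 20,"delta_pos": [0,0,2],"twist": [0,0,0]},{"gripper": 8,"delta_pos": [0,0,2],"twist": [0,0,0]},{"gripper": 4,"delta_pos": [0,0,2],"twist": [0,0,0]},{"gripper": 4,"delta_pos": [0,0,2],"twist": [0,0,0]},{"gripper": 4,"delta_pos": [0,0,2],"twist": [0,0,0]},{"gripper": 4,"delta_pos": [0,0,2],"twist": [0,0,0]},{"gripper": 4,"delta_pos": [0,0,2],"twist": [0,0,0]}], grip_force=55)

```text
time_s: 5.55
eef_pos: [0.5369, 0.2499, 0.0409]
tcp_rot: [3.094, 0.538, 0.004]
contact_force: [0.4, 0.1, 0.1]
grip_width: 0.0105
```

Run:
```python
from h import *
o=observe(); st(o);print(o["ft_torque"])
```

```text
t 5.55 tcp [0.5369 0.2499 0.0409] yaw 19.72 tilt 0.12 roll 0.10 F [0.4 0.1 0.1] w 10.5 q [ 0.25  0.26  1.79 -0.    1.09  1.47]
[-0.07587732  0.00246853 -0.00055754]
```

>>> apply_moves(steps=[{"gripper": 4,"delta_pos": [0,0,-3],"twist": [0,0,0]},{"gripper": 4,"delta_pos": [0,0,-10],"twist": [0,0,0]},{"gripper": 4,"delta_pos": [0,0,-20],"twist": [0,0,0]},{"gripper": 4,"delta_pos": [0,0,-32],"twist": [0,0,0]},{"gripper": 4,"delta_pos": [0,0,-46],"twist": [0,0,0]},{"gripper": 4,"delta_pos": [0,0,-60],"twist": [0,0,0]},{"gripper": 4,"delta_pos": [0,0,-75],"twist": [0,0,0]},{"gripper": 4,"delta_pos": [0,0,-90],"twist": [0,0,0]}])

```text
time_s: 6.22
eef_pos: [0.5371, 0.2501, 0.1332]
tcp_rot: [3.094, 0.538, 0.006]
contact_force: [0.6, 0.3, 0.3]
grip_width: 0.0039
```

>>> apply_moves(steps=[{"gripper": 4,"delta_pos": [0,0,-15],"twist": [0,0,0]},{"gripper": 4,"delta_pos": [0,0,-30],"twist": [0,0,0]},{"gripper": 4,"delta_pos": [0,0,-40],"twist": [0,0,0]},{"gripper": 4,"delta_pos": [0,0,-40],"twist": [0,0,0]},{"gripper": 4,"delta_pos": [0,0,-40],"twist": [0,0,0]}])

```text
time_s: 6.63
eef_pos: [0.5373, 0.2502, 0.1741]
tcp_rot: [3.094, 0.538, 0.009]
contact_force: [0.4, -0.2, -0.9]
grip_width: 0.0042
```

Run:
```python
from h import *
f=grab_frame("side"); g=grab_frame("top")
o=observe(); st(o);print(o["ft_torque"])
R=Rn.from_rotvec(o["tcp_rot"]).as_matrix(); G=o["eef_pos"]-.019*R[:,2]; x=R[:,0]
H=G-.1165*x; E=G+.2445*x
print(G)
for n,fr in(("s4",f),("t4",g)): save(fr,n,proj(fr,[H,E,G-.1355*x]))
print(proj(f,[H,E]),proj(g,[H,E]))
```

```text
t 6.73 tcp [0.5363 0.2499 0.1722] yaw 19.71 tilt 0.12 roll 0.10 F [ 0.1  0.5 -0.7] w 3.8 q [ 0.25  0.11  1.71 -0.    1.32  1.47]
[ 0.04971822  0.02983113 -0.01378042]
[0.53621844 0.24994899 0.19123439]
[[272.99149521 132.84135461]
 [397.61086694  92.5422516 ]] [[208.27630841 261.51380543]
 [157.5903386  109.19498884]]
```

View pics/s4.png

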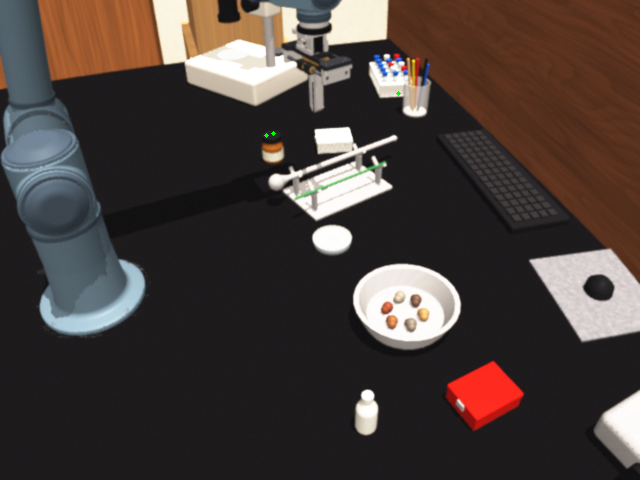

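View pics/t4.png

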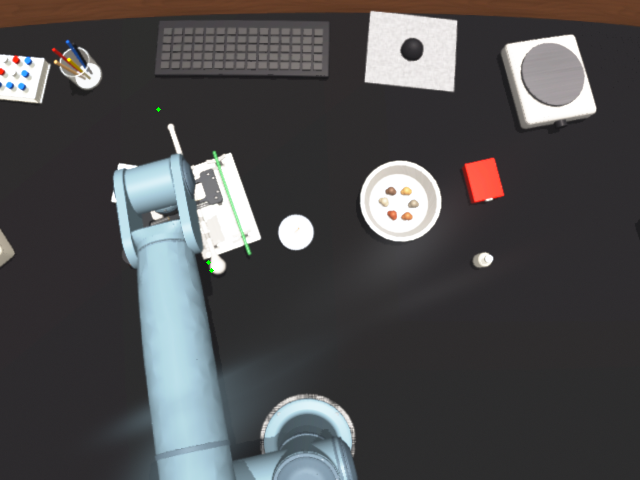

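The pestle is still in its rest. The fingers closed to 4 mm above it or slid off it, so this grasp missed. I'll check the finger tip position in the images against what the arm reports.

Run:
```python
from h import *
f=grab_frame("side"); g=grab_frame("top")
o=observe(); st(o)
R=Rn.from_rotvec(o["tcp_rot"]).as_matrix(); T=o["eef_pos"]
P=[T,T-.019*R[:,2]]
save(f,"s5",proj(f,P),(255,20,455,170),4); print(proj(f,P))
H=[.428,.211,.06];E=[.765,.332,.06];B=[.5364,.25,.06]
save(f,"s6",np.r_[proj(f,[H,E,B])],(255,115,455,265),4)
save(g,"t6",np.r_[proj(g,[H,E,B])],(150,115,300,285),3.5)
```

```text
t 6.83 tcp [0.5361 0.2499 0.1719] yaw 19.72 tilt 0.08 roll 0.10 F [ 0.4 -0.5  0.2] w 4.5 q [ 0.25  0.11  1.71 -0.    1.32  1.47]
[[316.88726578 126.02837583]
 [316.68005853 118.65297299]]
```

View pics/s5.png

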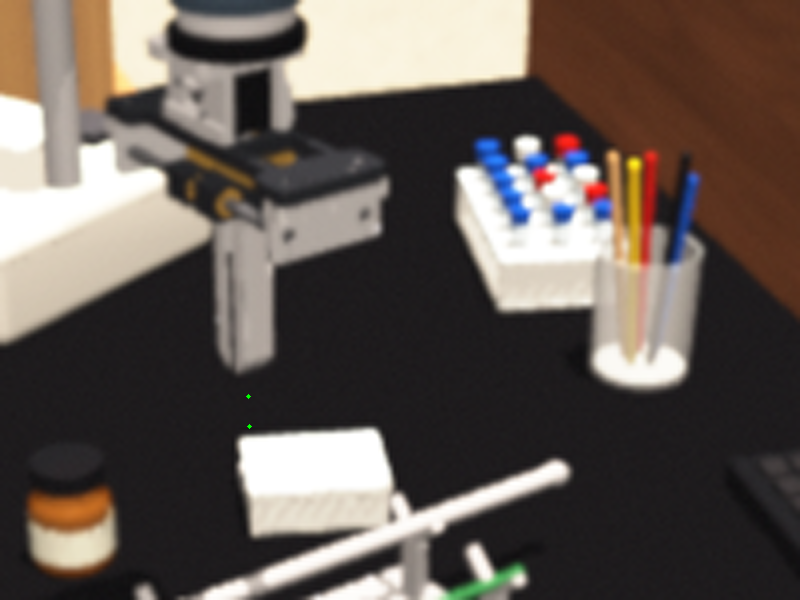

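View pics/s6.png

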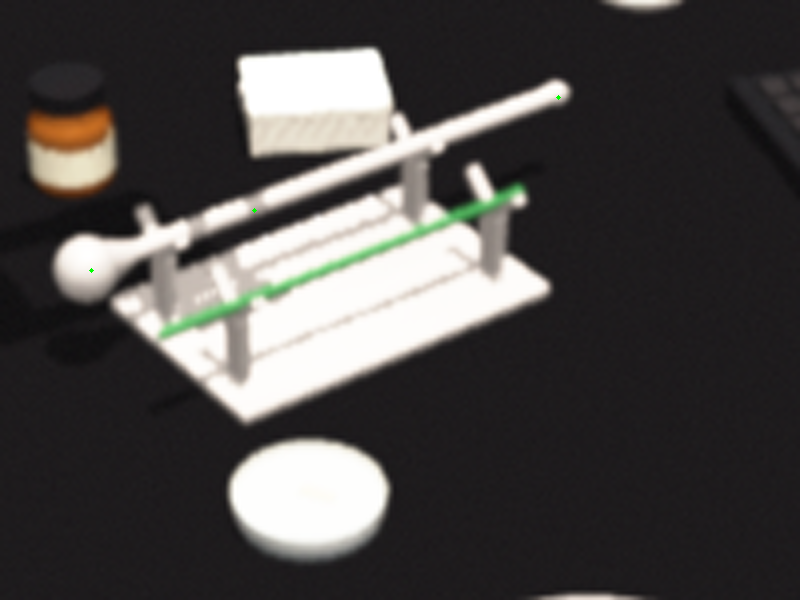

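View pics/t6.png

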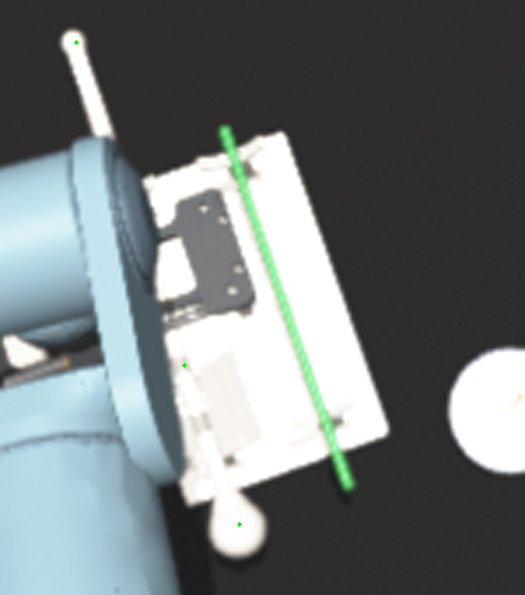

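Run:
```python
from h import *
f=grab_frame("side"); g=grab_frame("top")
o=observe(); st(o)
R=Rn.from_rotvec(o["tcp_rot"]).as_matrix(); T=o["eef_pos"]
def tri(uf,ug):
    P=[]
    for fr in(f,g): P.append(np.c_[cv2.Rodrigues(fr["rvec"])[0],fr["tvec"]])
    a=cv2.undistortPoints(np.array([[uf]],float),K(f),D(f))[0,0];b=cv2.undistortPoints(np.array([[ug]],float),K(g),D(g))[0,0]
    X=cv2.triangulatePoints(P[0],P[1],a,b)[:,0];X=X[:3]/X[3]
    return X, proj(f,X)[0]-uf, proj(g,X)[0]-ug
for s,t in (((272,188),(250,308)),((386,165),(222,192))):
    X,e1,e2=tri((s[0]/4+255-.5,s[1]/4+20-.5),(t[0]/3.5+150-.5,t[1]/3.5+115-.5))
    print("world",X,"tool",R.T@(X-T),e1,e2)
save(g,"t7",None,(180,150,260,220),8)
save(f,"s7",None,(270,30,360,120),6)
```

```text
t 6.93 tcp [0.5364 0.25   0.1721] yaw 19.71 tilt 0.11 roll 0.10 F [-1.1  0.2 -0.1] w 3.5 q [ 0.25  0.11  1.71 -0.    1.32  1.47]
world [0.52861886 0.15944695 0.35205107] tool [-0.03747014  0.08291045 -0.17984606] [-0.29603027  0.04345648] [ 0.06220701 -0.31349347]
world [0.5930798  0.17598143 0.35093754] tool [ 0.02878809  0.08908484 -0.17859498] [-0.50012411  0.07766847] [ 0.1273088  -0.53444052]
```

View pics/t7.png

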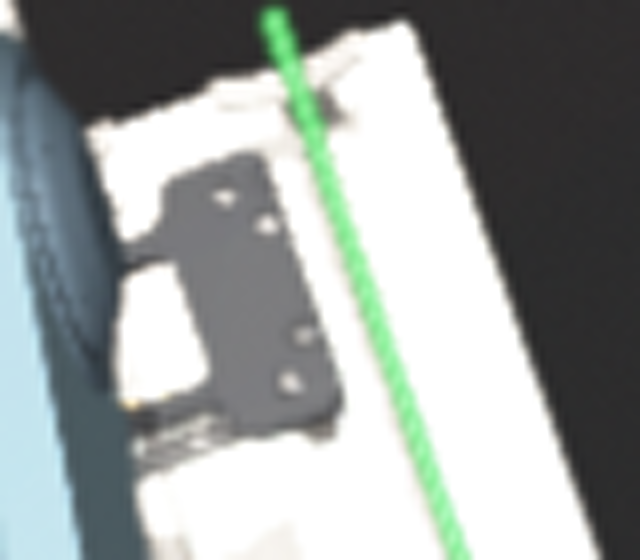

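View pics/s7.png

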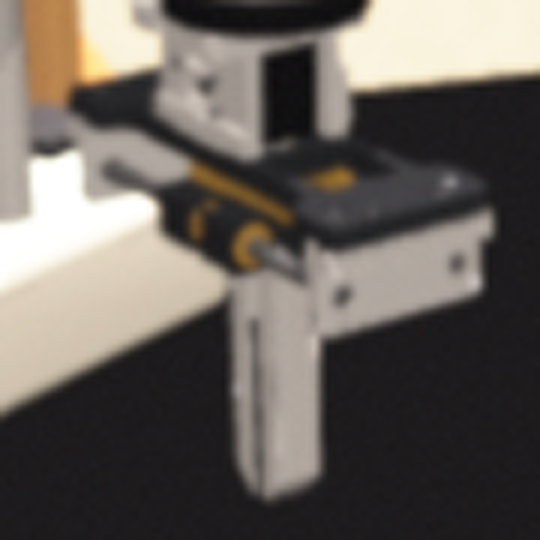

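The gripper body triangulates to the reported x and y. Its height is different: the physical finger tips sit about 36-40 mm above the reported TCP. They passed over the handle, which also explains the width reading. I'll compute this offset more precisely.

Run:
```python
from h import *
f=grab_frame("side")
o=observe(); st(o)
R=Rn.from_rotvec(o["tcp_rot"]).as_matrix(); T=o["eef_pos"]
for d in (.03,.035,.04,.045): print(d,proj(f,T-d*R[:,2]), "seen 316.3 110.2")
d=.038
P=[T-d*R[:,2]+a*.008*R[:,0] for a in(-1,0,1)]
save(f,"s8",proj(f,P),(270,30,360,120),6)
```

```text
t 6.98 tcp [0.5365 0.25   0.1723] yaw 19.72 tilt 0.13 roll 0.10 F [-0.3 -0.   0.8] w 4.1 q [ 0.25  0.11  1.71 -0.    1.32  1.47]
0.03 [[316.68902676 114.10484626]] seen 316.3 110.2
0.035 [[316.63219619 112.12507131]] seen 316.3 110.2
0.04 [[316.57514478 110.13679562]] seen 316.3 110.2
0.045 [[316.51787198 108.13998729]] seen 316.3 110.2
```

View pics/s8.png

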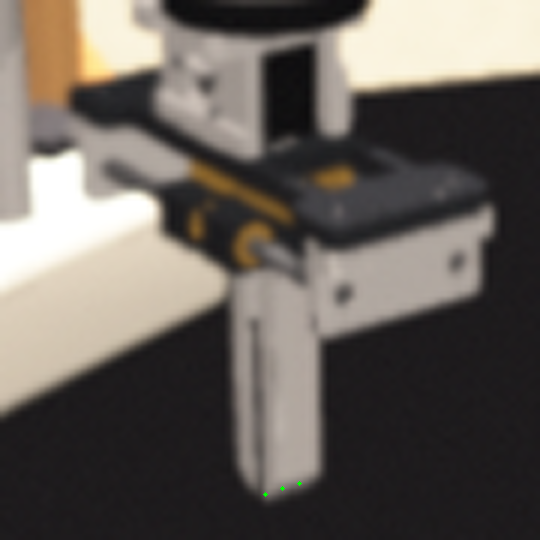

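The offset is about 39 mm. I'll reopen the fingers and descend lower, with a look partway.

>>> apply_moves(steps=[{"gripper": 60,"delta_pos": [0,0,0],"twist": [0,0,0]},{"gripper": 60,"delta_pos": [0,0,0],"twist": [0,0,0]},{"gripper": 60,"delta_pos": [0,0,10],"twist": [0,0,0]},{"gripper": 60,"delta_pos": [0,0,25],"twist": [0,0,0]},{"gripper": 60,"delta_pos": [0,0,40],"twist": [0,0,0]},{"gripper": 60,"delta_pos": [0,0,55],"twist": [0,0,0]},{"gripper": 60,"delta_pos": [0,0,70],"twist": [0,0,0]},{"gripper": 60,"delta_pos": [0,0,85],"twist": [0,0,0]}])

```text
time_s: 7.65
eef_pos: [0.5363, 0.2498, 0.0858]
tcp_rot: [3.094, 0.538, 0.003]
contact_force: [0.9, -0.2, 0.6]
grip_width: 0.0536
```

>>> apply_moves(steps=[{"gripper": 60,"delta_pos": [0,0,12],"twist": [0,0,0]},{"gripper": 60,"delta_pos": [0,0,25],"twist": [0,0,0]},{"gripper": 60,"delta_pos": [0,0,35],"twist": [0,0,0]},{"gripper": 60,"delta_pos": [0,0,40],"twist": [0,0,0]},{"gripper": 60,"delta_pos": [0,0,40],"twist": [0,0,0]}])

```text
time_s: 8.07
eef_pos: [0.5355, 0.2495, 0.0443]
tcp_rot: [3.094, 0.538, -0.001]
contact_force: [-0.2, -0.8, 0.3]
grip_width: 0.0603
```

Run:
```python
from h import *
f=grab_frame("side");
R=Rtool(19.7)
o=observe(); st(o)
R0=Rn.from_rotvec(o["tcp_rot"]).as_matrix(); T=o["eef_pos"]
save(f,"s9",proj(f,[T-.039*R0[:,2]+s*.03*R0[:,1] for s in(-1,1)]),(270,90,390,210),5)
for p in ([.536,.2495,.06-.039],): print(row(o,tcp_for(p,R),R))
```

```text
t 8.12 tcp [0.5362 0.2498 0.0454] yaw 19.72 tilt 0.05 roll 0.10 F [-0.  -0.3 -0.4] w 60.1 q [ 0.25  0.25  1.79 -0.    1.1   1.47]
([-0.3, 0.1, 43.4], [0.1, -0.05, 0.02])
```

View pics/s9.png

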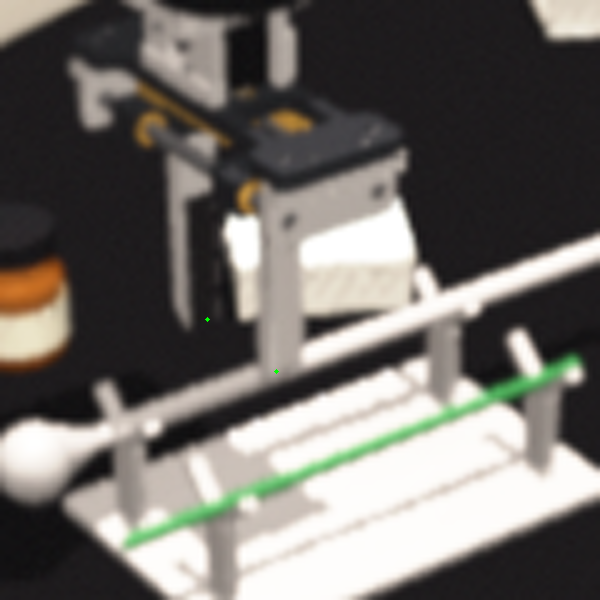

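The corrected prediction lands on the real finger tips. Descending another 43 mm, then closing.

>>> apply_moves(steps=[{"gripper": 60,"delta_pos": [0,0,10],"twist": [0,0,0]},{"gripper": 60,"delta_pos": [0,0,22],"twist": [0,0,0]},{"gripper": 60,"delta_pos": [0,0,34],"twist": [0,0,0]},{"gripper": 60,"delta_pos": [0,0,43],"twist": [0,0,0]},{"gripper": 60,"delta_pos": [0,0,43],"twist": [0,0,0]},{"gripper": 60,"delta_pos": [0,0,43],"twist": [0,0,0]}])

```text
time_s: 8.62
eef_pos: [0.5355, 0.2495, 0.0013]
tcp_rot: [3.094, 0.537, -0.001]
contact_force: [-0.1, 0.7, 0.1]
grip_width: 0.0597
```

Run:
```python
from h import *
f=grab_frame("side");
R=Rtool(19.7)
o=observe(); st(o)
R0=Rn.from_rotvec(o["tcp_rot"]).as_matrix(); T=o["eef_pos"]
save(f,"s10",None,(270,90,390,210),5)
for p in ([.536,.2495,.06-.039],): print(row(o,tcp_for(p,R),R))
```

```text
t 8.67 tcp [0.5362 0.2496 0.0021] yaw 19.71 tilt 0.03 roll 0.09 F [ 0.6 -0.5 -0.5] w 59.8 q [ 0.25  0.31  1.81 -0.    1.02  1.47]
([-0.3, 0.1, 0.1], [0.09, -0.03, 0.01])
```

View pics/s10.png

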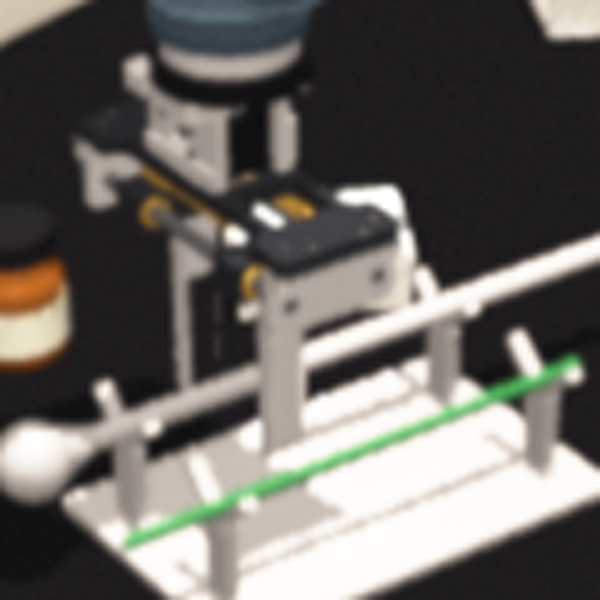

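The near finger now reaches below the handle at about (280,380) in the crop, with the far finger behind it. Closing.

>>> apply_moves(steps=[{"gripper": 40,"delta_pos": [0,0,0],"twist": [0,0,0]},{"gripper": 25,"delta_pos": [0,0,0],"twist": [0,0,0]},{"gripper": 15,"delta_pos": [0,0,0],"twist": [0,0,0]},{"gripper": 4,"delta_pos": [0,0,0],"twist": [0,0,0]},{"gripper": 4,"delta_pos": [0,0,0],"twist": [0,0,0]},{"gripper": 4,"delta_pos": [0,0,0],"twist": [0,0,0]},{"gripper": 4,"delta_pos": [0,0,0],"twist": [0,0,0]},{"gripper": 4,"delta_pos": [0,0,0],"twist": [0,0,0]}], grip_force=55)

```text
time_s: 9.33
eef_pos: [0.5357, 0.2514, 0.0023]
tcp_rot: [-3.093, -0.535, -0.001]
contact_force: [-2.5, 5.1, 1.2]
grip_width: 0.0109
```

>>> apply_moves(steps=[{"gripper": 4,"delta_pos": [0,0,0],"twist": [0,0,0]},{"gripper": 4,"delta_pos": [0,0,0],"twist": [0,0,0]},{"gripper": 4,"delta_pos": [0,0,0],"twist": [0,0,0]},{"gripper": 4,"delta_pos": [0,0,0],"twist": [0,0,0]}])

```text
time_s: 9.67
eef_pos: [0.5356, 0.2515, 0.0023]
tcp_rot: [-3.093, -0.535, -0.0]
contact_force: [-0.4, 1.9, 0.2]
grip_width: 0.0103
```

Run:
```python
from h import *
o=observe(); st(o);print(o["ft_torque"])
```

```text
t 9.67 tcp [0.5356 0.2515 0.0023] yaw 19.63 tilt 0.04 roll -0.15 F [-0.4  1.9  0.2] w 10.3 q [0.25 0.31 1.81 0.   1.02 1.47]
[0.28465311 0.08316007 0.07457374]
```

It's held: the width stays at about 10.3 mm and there is a side force. Lifting.

>>> apply_moves(steps=[{"gripper": 4,"delta_pos": [0,0,-3],"twist": [0,0,0]},{"gripper": 4,"delta_pos": [0,0,-10],"twist": [0,0,0]},{"gripper": 4,"delta_pos": [0,0,-20],"twist": [0,0,0]},{"gripper": 4,"delta_pos": [0,0,-32],"twist": [0,0,0]},{"gripper": 4,"delta_pos": [0,0,-46],"twist": [0,0,0]},{"gripper": 4,"delta_pos": [0,0,-60],"twist": [0,0,0]},{"gripper": 4,"delta_pos": [0,0,-75],"twist": [0,0,0]},{"gripper": 4,"delta_pos": [0,0,-90],"twist": [0,0,0]}])

```text
time_s: 10.33
eef_pos: [0.5356, 0.2512, 0.0939]
tcp_rot: [-3.093, -0.535, -0.001]
contact_force: [0.4, -0.4, -7.1]
grip_width: 0.0106
```

>>> apply_moves(steps=[{"gripper": 4,"delta_pos": [0,0,-12],"twist": [0,0,0]},{"gripper": 4,"delta_pos": [0,0,-22],"twist": [0,0,0]},{"gripper": 4,"delta_pos": [0,0,-30],"twist": [0,0,0]},{"gripper": 4,"delta_pos": [0,0,-30],"twist": [0,0,0]},{"gripper": 4,"delta_pos": [0,0,-30],"twist": [0,0,0]},{"gripper": 4,"delta_pos": [0,0,-30],"twist": [0,0,0]}])

```text
time_s: 10.83
eef_pos: [0.5348, 0.2509, 0.1229]
tcp_rot: [-3.093, -0.535, 0.002]
contact_force: [0.3, -0.5, -6.4]
grip_width: 0.0103
```

```bash
cat >> h.py <<'E'
OFF=.039
def pest(o):
    R=Rn.from_rotvec(o["tcp_rot"]).as_matrix(); G=o["eef_pos"]-(.019+OFF)*R[:,2]; x=R[:,0]
    return G,G-.1165*x,G+.2445*x,G-.1355*x   # balance, head ball centre, end ball, tip
def tcp_for(grasp,R): return np.asarray(grasp)+(.019+OFF)*R[:,2]
E
python3 - <<'E'
from h import *
f=grab_frame("side"); g=grab_frame("top")
o=observe(); st(o);print(o["ft_torque"])
P=pest(o);print(np.round(P,4))
save(f,"s11",proj(f,P[1:3]),(255,60,455,210),4);save(g,"t11",proj(g,P[1:3]),(150,95,300,285),3.1)
E
```

```text
t 10.93 tcp [0.5347 0.2509 0.1226] yaw 19.62 tilt -0.06 roll -0.15 F [-0.9  0.  -6.2] w 10.6 q [0.25 0.15 1.75 0.   1.24 1.47]
[0.05825222 0.0318533  0.00745699]
[[0.5349 0.2507 0.1806]
 [0.4251 0.2116 0.1807]
 [0.7652 0.3329 0.1804]
 [0.4072 0.2052 0.1808]]
```

View pics/s11.png

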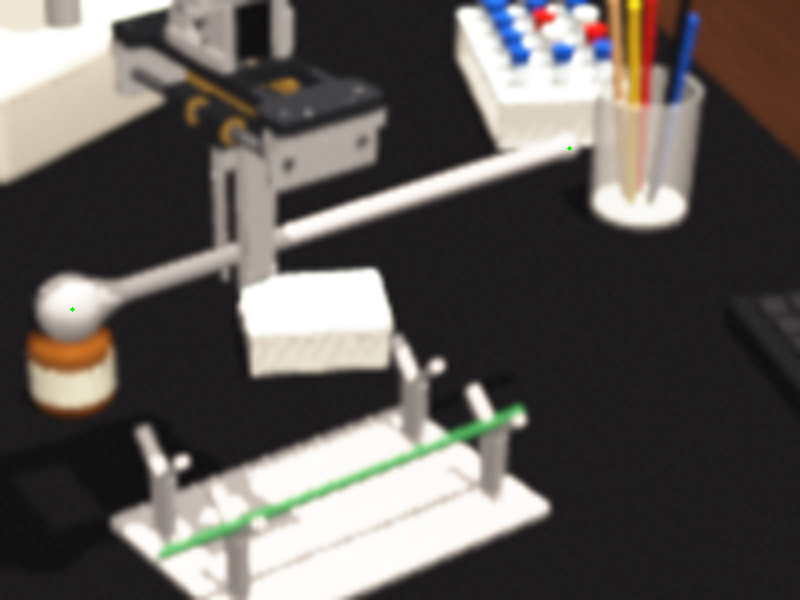

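View pics/t11.png

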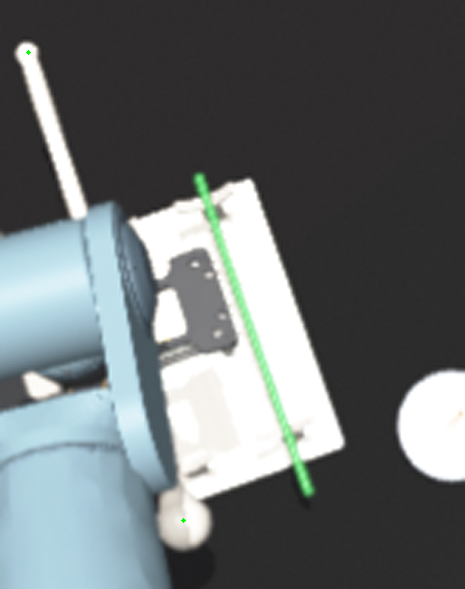

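The projected head and end ball match both pictures: the pestle is level and clear of the rest. Planning the carry now.

```bash
cat >> h.py <<'E'
import json
def rows(path,n0=0):
    "path: list of (grasp,yaw,tilt)"
    o=observe(); st(o)
    out=[]
    for g_,y,t in path:
        R=Rtool(y,t); d,w=row(o,tcp_for(g_,R),R)
        out.append({"gripper":4,"delta_pos":[round(v) if n0==0 else round(v,1) for v in d],"twist":[round(v,1) for v in w]})
    print(json.dumps(out))
M=np.array([.5815,-.2236])
def carry(s):  # s 0..1
    s=s*s*(3-2*s)
    a=np.array([.535,.2505,.18]);b=np.r_[M+.1355*np.array([np.cos(np.radians(-15)),np.sin(np.radians(-15))]),.18]
    return a+(b-a)*s, 19.6+(-15-19.6)*s,0
E
python3 - <<'E'
from h import *
rows([carry((i+1)/28) for i in range(8)])
E
```

```text
t 10.93 tcp [0.5347 0.2509 0.1226] yaw 19.62 tilt -0.06 roll -0.15 F [-0.9  0.  -6.2] w 10.6 q [0.25 0.15 1.75 0.   1.24 1.47]
[{"gripper": 4, "delta_pos": [0, 2, 1], "twist": [-0.1, 0.1, 0.1]}, {"gripper": 4, "delta_pos": [0, 8, 1], "twist": [-0.1, 0.1, 0.5]}, {"gripper": 4, "delta_pos": [0, 18, 1], "twist": [-0.1, 0.1, 1.1]}, {"gripper": 4, "delta_pos": [0, 30, 0], "twist": [-0.1, 0.1, 1.9]}, {"gripper": 4, "delta_pos": [0, 46, 0], "twist": [-0.1, 0.1, 2.9]}, {"gripper": 4, "delta_pos": [0, 64, 0], "twist": [-0.1, 0.1, 4.1]}, {"gripper": 4, "delta_pos": [0, 85, 0], "twist": [-0.1, 0.1, 5.4]}, {"gripper": 4, "delta_pos": [-1, 107, 0], "twist": [-0.1, 0.1, 6.9]}]
```

>>> apply_moves(steps=[{"gripper": 4,"delta_pos": [0,2,0],"twist": [0,0,0.1]},{"gripper": 4,"delta_pos": [0,8,0],"twist": [0,0,0.5]},{"gripper": 4,"delta_pos": [0,18,0],"twist": [0,0,1.1]},{"gripper": 4,"delta_pos": [0,30,0],"twist": [0,0,1.9]},{"gripper": 4,"delta_pos": [0,46,0],"twist": [0,0,2.9]},{"gripper": 4,"delta_pos": [0,64,0],"twist": [0,0,4.1]},{"gripper": 4,"delta_pos": [0,85,0],"twist": [0,0,5.4]},{"gripper": 4,"delta_pos": [0,107,0],"twist": [0,0,6.9]}])

```text
time_s: 11.6
eef_pos: [0.5712, 0.1482, 0.1224]
tcp_rot: [-3.121, -0.345, 0.002]
contact_force: [0.6, -0.2, -6.2]
grip_width: 0.0105
```

Run:
```python
from h import *
rows([carry((i+9)/28) for i in range(8)])
```

```text
t 11.6 tcp [0.5712 0.1482 0.1224] yaw 12.60 tilt -0.07 roll -0.13 F [ 0.6 -0.2 -6.2] w 10.5 q [0.06 0.15 1.75 0.   1.24 1.41]
[{"gripper": 4, "delta_pos": [2, 23, 0], "twist": [-0.1, 0.1, 1.4]}, {"gripper": 4, "delta_pos": [5, 48, 0], "twist": [-0.1, 0.1, 3.1]}, {"gripper": 4, "delta_pos": [8, 75, 0], "twist": [-0.1, 0.1, 4.8]}, {"gripper": 4, "delta_pos": [11, 103, 0], "twist": [-0.1, 0.1, 6.6]}, {"gripper": 4, "delta_pos": [15, 131, 0], "twist": [-0.1, 0.1, 8.4]}, {"gripper": 4, "delta_pos": [18, 160, 0], "twist": [-0.1, 0.1, 10.3]}, {"gripper": 4, "delta_pos": [21, 189, 0], "twist": [-0.1, 0.1, 12.2]}, {"gripper": 4, "delta_pos": [25, 217, 0], "twist": [-0.1, 0.1, 14.0]}]
```

>>> apply_moves(steps=[{"gripper": 4,"delta_pos": [2,23,0],"twist": [0,0,1.4]},{"gripper": 4,"delta_pos": [5,48,0],"twist": [0,0,3.1]},{"gripper": 4,"delta_pos": [8,75,0],"twist": [0,0,4.8]},{"gripper": 4,"delta_pos": [11,103,0],"twist": [0,0,6.6]},{"gripper": 4,"delta_pos": [15,131,0],"twist": [0,0,8.4]},{"gripper": 4,"delta_pos": [18,160,0],"twist": [0,0,10.3]},{"gripper": 4,"delta_pos": [21,189,0],"twist": [0,0,12.2]},{"gripper": 4,"delta_pos": [25,217,0],"twist": [0,0,14]}])

```text
time_s: 12.27
eef_pos: [0.643, -0.0611, 0.1218]
tcp_rot: [-3.14, 0.044, 0.003]
contact_force: [0.3, -0.2, -5.7]
grip_width: 0.01
```

Run:
```python
from h import *
rows([carry((i+17)/28) for i in range(8)])
```

```text
t 12.27 tcp [ 0.643  -0.0611  0.1218] yaw -1.60 tilt -0.11 roll -0.08 F [ 0.3 -0.2 -5.7] w 10.0 q [-0.27  0.28  1.6   0.    1.26  1.33]
[{"gripper": 4, "delta_pos": [9, 23, 0], "twist": [-0.1, 0.1, 1.6]}, {"gripper": 4, "delta_pos": [19, 49, 0], "twist": [-0.1, 0.1, 3.3]}, {"gripper": 4, "delta_pos": [28, 73, 0], "twist": [-0.1, 0.1, 5.0]}, {"gripper": 4, "delta_pos": [37, 96, 0], "twist": [-0.1, 0.1, 6.5]}, {"gripper": 4, "delta_pos": [45, 117, 0], "twist": [-0.1, 0.1, 8.0]}, {"gripper": 4, "delta_pos": [52, 136, 0], "twist": [-0.1, 0.1, 9.3]}, {"gripper": 4, "delta_pos": [59, 153, 0], "twist": [-0.1, 0.1, 10.5]}, {"gripper": 4, "delta_pos": [64, 168, 0], "twist": [-0.1, 0.1, 11.5]}]
```

>>> apply_moves(steps=[{"gripper": 4,"delta_pos": [9,23,0],"twist": [0,0,1.6]},{"gripper": 4,"delta_pos": [19,49,0],"twist": [0,0,3.3]},{"gripper": 4,"delta_pos": [28,73,0],"twist": [0,0,5]},{"gripper": 4,"delta_pos": [37,96,0],"twist": [0,0,6.5]},{"gripper": 4,"delta_pos": [45,117,0],"twist": [0,0,8]},{"gripper": 4,"delta_pos": [52,136,0],"twist": [0,0,9.3]},{"gripper": 4,"delta_pos": [59,153,0],"twist": [0,0,10.5]},{"gripper": 4,"delta_pos": [64,168,0],"twist": [0,0,11.5]}])

```text
time_s: 12.93
eef_pos: [0.702, -0.2339, 0.121]
tcp_rot: [-3.12, 0.364, 0.003]
contact_force: [0.7, 0.0, -6.7]
grip_width: 0.0105
```

Run:
```python
from h import *
rows([carry(min(1,(i+25)/28)) for i in range(5)])
```

```text
t 12.93 tcp [ 0.702  -0.2339  0.121 ] yaw -13.30 tilt -0.13 roll -0.04 F [ 0.7  0.  -6.7] w 10.5 q [-0.47  0.49  1.33  0.    1.32  1.33]
[{"gripper": 4, "delta_pos": [6, 7, -1], "twist": [-0.0, 0.1, 0.6]}, {"gripper": 4, "delta_pos": [12, 15, -1], "twist": [-0.0, 0.1, 1.2]}, {"gripper": 4, "delta_pos": [15, 20, -1], "twist": [-0.0, 0.1, 1.6]}, {"gripper": 4, "delta_pos": [16, 22, -1], "twist": [-0.0, 0.1, 1.7]}, {"gripper": 4, "delta_pos": [16, 22, -1], "twist": [-0.0, 0.1, 1.7]}]
```

>>> apply_moves(steps=[{"gripper": 4,"delta_pos": [6,7,-1],"twist": [0,0,0.6]},{"gripper": 4,"delta_pos": [12,15,-1],"twist": [0,0,1.2]},{"gripper": 4,"delta_pos": [15,20,-1],"twist": [0,0,1.6]},{"gripper": 4,"delta_pos": [16,22,-1],"twist": [0,0,1.7]},{"gripper": 4,"delta_pos": [16,22,-1],"twist": [0,0,1.7]},{"gripper": 4,"delta_pos": [16,22,-1],"twist": [0,0,1.7]}])

```text
time_s: 13.43
eef_pos: [0.7124, -0.2584, 0.1219]
tcp_rot: [-3.114, 0.409, 0.004]
contact_force: [0.3, 0.4, -6.5]
grip_width: 0.0103
```

Run:
```python
from h import *
f=grab_frame("side"); g=grab_frame("top")
o=observe(); st(o)
P=pest(o);print(np.round(P,4), np.hypot(*(P[3][:2]-M)))
save(f,"s12",proj(f,P[1:3]));save(g,"t12",proj(g,P[1:3]))
```

```text
t 13.53 tcp [ 0.7125 -0.2581  0.122 ] yaw -14.94 tilt -0.15 roll -0.05 F [-0.3  0.2 -5.9] w 10.4 q [-0.5   0.53  1.27  0.    1.34  1.33]
[[ 0.7126 -0.2582  0.18  ]
 [ 0.6    -0.2282  0.1803]
 [ 0.9488 -0.3212  0.1793]
 [ 0.5817 -0.2233  0.1803]] 0.00038051503985674063
```

View pics/s12.png

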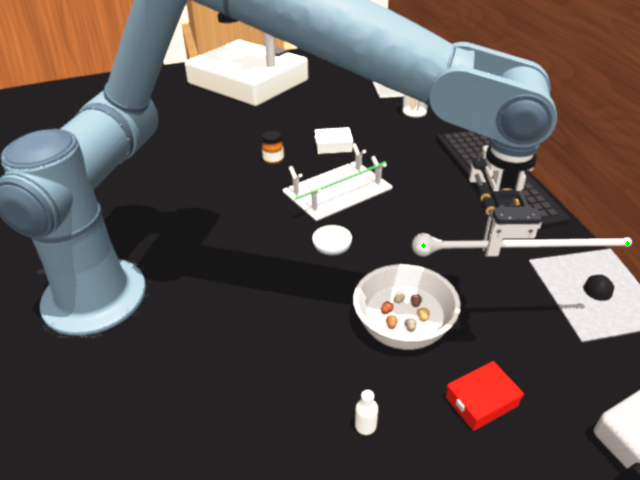

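View pics/t12.png

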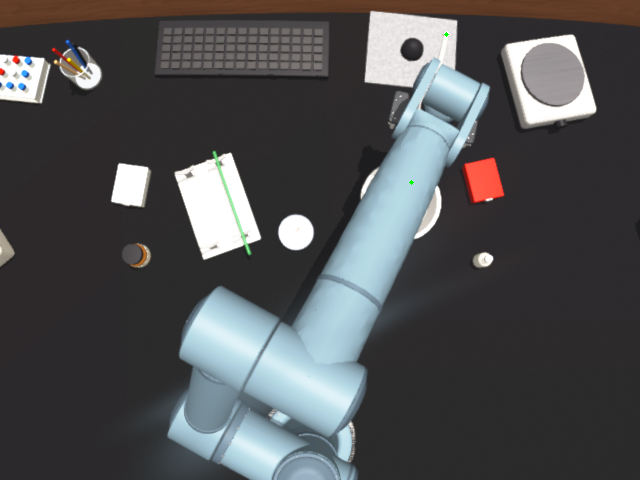

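The pestle is level with its tip over the mortar centre, and the projected points lie on the head and end ball. Next I tilt the head down to 45°, keeping it above the rim.

```bash
cat >> h.py <<'E'
def head(c,yaw,tilt): 
    "pose with head-ball centre at c"
    return np.asarray(c)+.1165*Rtool(yaw,tilt)[:,0],yaw,tilt
E
python3 - <<'E'
from h import *
C0=np.array([.6,-.2282,.18]);C1=np.r_[M,.115]
def P(s):
    s=min(1,s);s=s*s*(3-2*s);return head(C0+(C1-C0)*s,-15,45*s)
rows([P((i+1)/14) for i in range(8)])
E
```

```text
t 13.53 tcp [ 0.7125 -0.2581  0.122 ] yaw -14.94 tilt -0.15 roll -0.05 F [-0.3  0.2 -5.9] w 10.4 q [-0.5   0.53  1.27  0.    1.34  1.33]
[{"gripper": 4, "delta_pos": [0, 0, 0], "twist": [-0.1, 0.8, 0.1]}, {"gripper": 4, "delta_pos": [2, 0, -2], "twist": [-0.1, 2.6, 0.1]}, {"gripper": 4, "delta_pos": [3, 0, -3], "twist": [-0.1, 5.5, 0.1]}, {"gripper": 4, "delta_pos": [4, 0, -6], "twist": [-0.1, 9.1, 0.1]}, {"gripper": 4, "delta_pos": [5, 0, -9], "twist": [-0.1, 13.3, 0.1]}, {"gripper": 4, "delta_pos": [5, 0, -13], "twist": [-0.1, 17.9, 0.1]}, {"gripper": 4, "delta_pos": [4, 0, -16], "twist": [-0.1, 22.6, 0.1]}, {"gripper": 4, "delta_pos": [2, 0, -20], "twist": [-0.1, 27.4, 0.1]}]
```

>>> apply_moves(steps=[{"gripper": 4,"delta_pos": [0,0,0],"twist": [0,0.8,0]},{"gripper": 4,"delta_pos": [2,0,-2],"twist": [0,2.6,0]},{"gripper": 4,"delta_pos": [3,0,-3],"twist": [0,5.5,0]},{"gripper": 4,"delta_pos": [4,0,-6],"twist": [0,9.1,0]},{"gripper": 4,"delta_pos": [5,0,-9],"twist": [0,13.3,0]},{"gripper": 4,"delta_pos": [5,0,-13],"twist": [0,17.9,0]},{"gripper": 4,"delta_pos": [4,0,-16],"twist": [0,22.6,0]},{"gripper": 4,"delta_pos": [2,0,-20],"twist": [0,27.4,0]}])

```text
time_s: 14.2
eef_pos: [0.714, -0.2579, 0.1427]
tcp_rot: [2.968, -0.388, 0.725]
contact_force: [0.6, 0.3, -7.1]
grip_width: 0.0107
```

Run:
```python
from h import *
C0=np.array([.6,-.2282,.18]);C1=np.r_[M,.115]
def P(s):
    s=min(1,s);s=s*s*(3-2*s);return head(C0+(C1-C0)*s,-15,45*s)
rows([P((i+9)/14) for i in range(8)])
```

```text
t 14.2 tcp [ 0.714  -0.2579  0.1427] yaw -14.91 tilt 27.46 roll -0.02 F [ 0.6  0.3 -7.1] w 10.7 q [-0.55  0.22  1.7   0.19  0.77  1.17]
[{"gripper": 4, "delta_pos": [0, 1, -4], "twist": [-0.1, 4.4, 0.1]}, {"gripper": 4, "delta_pos": [-1, 1, -8], "twist": [-0.1, 8.6, 0.1]}, {"gripper": 4, "delta_pos": [-3, 1, -12], "twist": [-0.1, 12.2, 0.1]}, {"gripper": 4, "delta_pos": [-4, 1, -16], "twist": [-0.1, 15.1, 0.1]}, {"gripper": 4, "delta_pos": [-5, 1, -18], "twist": [-0.1, 16.9, 0.1]}, {"gripper": 4, "delta_pos": [-6, 1, -18], "twist": [-0.1, 17.5, 0.1]}, {"gripper": 4, "delta_pos": [-6, 1, -18], "twist": [-0.1, 17.5, 0.1]}, {"gripper": 4, "delta_pos": [-6, 1, -18], "twist": [-0.1, 17.5, 0.1]}]
```

>>> apply_moves(steps=[{"gripper": 4,"delta_pos": [0,1,-4],"twist": [0,4.4,0]},{"gripper": 4,"delta_pos": [-1,1,-8],"twist": [0,8.6,0]},{"gripper": 4,"delta_pos": [-3,1,-12],"twist": [0,12.2,0]},{"gripper": 4,"delta_pos": [-4,1,-16],"twist": [0,15.1,0]},{"gripper": 4,"delta_pos": [-5,1,-18],"twist": [0,16.9,0]},{"gripper": 4,"delta_pos": [-6,1,-18],"twist": [0,17.5,0]},{"gripper": 4,"delta_pos": [-6,1,-18],"twist": [0,17.5,0]},{"gripper": 4,"delta_pos": [-6,1,-18],"twist": [0,17.5,0]}])

```text
time_s: 14.87
eef_pos: [0.7001, -0.2546, 0.1556]
tcp_rot: [2.793, -0.364, 1.154]
contact_force: [-0.7, 0.1, -7.2]
grip_width: 0.0106
```

Run:
```python
from h import *
f=grab_frame("side"); g=grab_frame("top")
o=observe(); st(o)
P=pest(o);print(np.round(P,4), np.hypot(*(P[3][:2]-M)))
print(proj(f,P[1:3]))
save(f,"s13",proj(f,P[1:3]),(340,140,640,380),2.6);save(g,"t13",proj(g,P[1:3]),(330,0,530,260),2.3)
```

```text
t 14.97 tcp [ 0.7008 -0.2552  0.1564] yaw -14.85 tilt 44.97 roll 0.00 F [-0.2 -0.4 -6. ] w 10.3 q [-0.6   0.07  1.96  0.61  0.43  0.75]
[[ 0.6612 -0.2447  0.1975]
 [ 0.5815 -0.2236  0.1151]
 [ 0.8284 -0.289   0.3703]
 [ 0.5685 -0.2201  0.1017]] 0.013425019356257877
[[408.85314193 273.62773756]
 [589.11988793 145.91768489]]
```

View pics/s13.png

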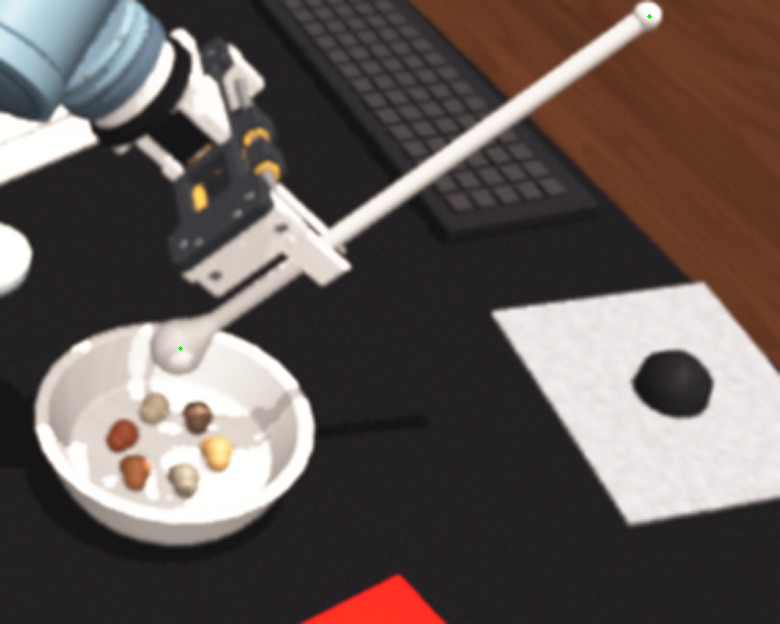

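View pics/t13.png

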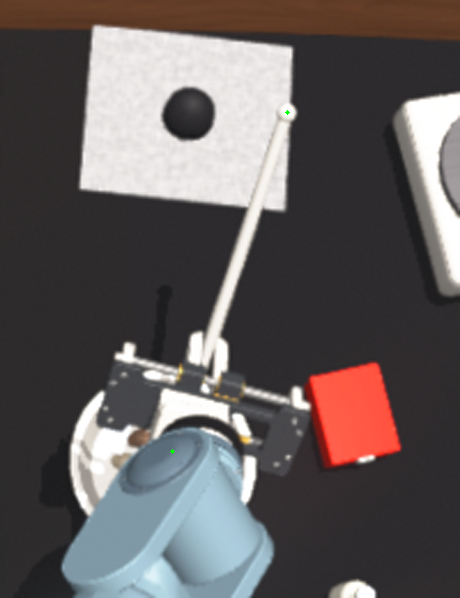

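The projection still fits at 45°, so the offset lies along the tool axis. The head is above the centre of the nodule ring, and I'll lower it straight down to a ball centre height of 36 mm.

Run:
```python
from h import *
rows([head(np.r_[M,max(.036,.115-.0115*(i+1))],-15,45) for i in range(8)])
```

```text
t 14.97 tcp [ 0.7008 -0.2552  0.1564] yaw -14.85 tilt 44.97 roll 0.00 F [-0.2 -0.4 -6. ] w 10.3 q [-0.6   0.07  1.96  0.61  0.43  0.75]
[{"gripper": 4, "delta_pos": [-8, 0, 8], "twist": [-0.1, 0.0, 0.1]}, {"gripper": 4, "delta_pos": [-16, 0, 16], "twist": [-0.1, 0.0, 0.1]}, {"gripper": 4, "delta_pos": [-24, 0, 24], "twist": [-0.1, 0.0, 0.1]}, {"gripper": 4, "delta_pos": [-33, 0, 33], "twist": [-0.1, 0.0, 0.1]}, {"gripper": 4, "delta_pos": [-41, 0, 41], "twist": [-0.1, 0.0, 0.1]}, {"gripper": 4, "delta_pos": [-49, 0, 49], "twist": [-0.1, 0.0, 0.1]}, {"gripper": 4, "delta_pos": [-56, 0, 56], "twist": [-0.1, 0.0, 0.1]}, {"gripper": 4, "delta_pos": [-56, 0, 56], "twist": [-0.1, 0.0, 0.1]}]
```

>>> apply_moves(steps=[{"gripper": 4,"delta_pos": [-8,0,8],"twist": [0,0,0]},{"gripper": 4,"delta_pos": [-16,0,16],"twist": [0,0,0]},{"gripper": 4,"delta_pos": [-24,0,24],"twist": [0,0,0]},{"gripper": 4,"delta_pos": [-33,0,33],"twist": [0,0,0]},{"gripper": 4,"delta_pos": [-41,0,41],"twist": [0,0,0]},{"gripper": 4,"delta_pos": [-49,0,49],"twist": [0,0,0]},{"gripper": 4,"delta_pos": [-56,0,56],"twist": [0,0,0]},{"gripper": 4,"delta_pos": [-56,0,56],"twist": [0,0,0]}])

```text
time_s: 15.63
eef_pos: [0.6999, -0.2543, 0.0745]
tcp_rot: [2.795, -0.364, 1.151]
contact_force: [-1.2, 0.7, -6.6]
grip_width: 0.0106
```

```bash
cat >> h.py <<'E'
def circ(r,a,z=.036): 
    a=np.radians(a); return head(np.r_[M+np.array([r(a) if callable(r) else r]*2)*[np.cos(a),np.sin(a)],z],-15,45)
E
python3 - <<'E'
from h import *
f=grab_frame("side"); 
o=observe(); st(o)
P=pest(o);print(np.round(P[1],4))
save(f,"s14",proj(f,P[1:3]),(340,140,640,380),2.6)
rows([circ(.030*min(1,(i+1)/6),15*i) for i in range(8)])
E
```

```text
t 15.68 tcp [ 0.7005 -0.2548  0.076 ] yaw -14.87 tilt 44.85 roll -0.04 F [ 0.   0.1 -6.4] w 11.0 q [-0.6   0.21  1.98  0.89  0.31  0.45]
[ 0.5811 -0.2231  0.0349]
t 15.68 tcp [ 0.7005 -0.2548  0.076 ] yaw -14.87 tilt 44.85 roll -0.04 F [ 0.   0.1 -6.4] w 11.0 q [-0.6   0.21  1.98  0.89  0.31  0.45]
[{"gripper": 4, "delta_pos": [5, -1, 3], "twist": [-0.1, 0.1, 0.1]}, {"gripper": 4, "delta_pos": [7, -4, 5], "twist": [-0.1, 0.1, 0.1]}, {"gripper": 4, "delta_pos": [9, -10, 7], "twist": [-0.1, 0.1, 0.1]}, {"gripper": 4, "delta_pos": [8, -17, 6], "twist": [-0.1, 0.1, 0.1]}, {"gripper": 4, "delta_pos": [6, -23, 4], "twist": [-0.1, 0.1, 0.1]}, {"gripper": 4, "delta_pos": [1, -29, -1], "twist": [-0.1, 0.1, 0.1]}, {"gripper": 4, "delta_pos": [-4, -28, -6], "twist": [-0.1, 0.1, 0.1]}, {"gripper": 4, "delta_pos": [-9, -25, -11], "twist": [-0.1, 0.1, 0.1]}]
```

View pics/s14.png

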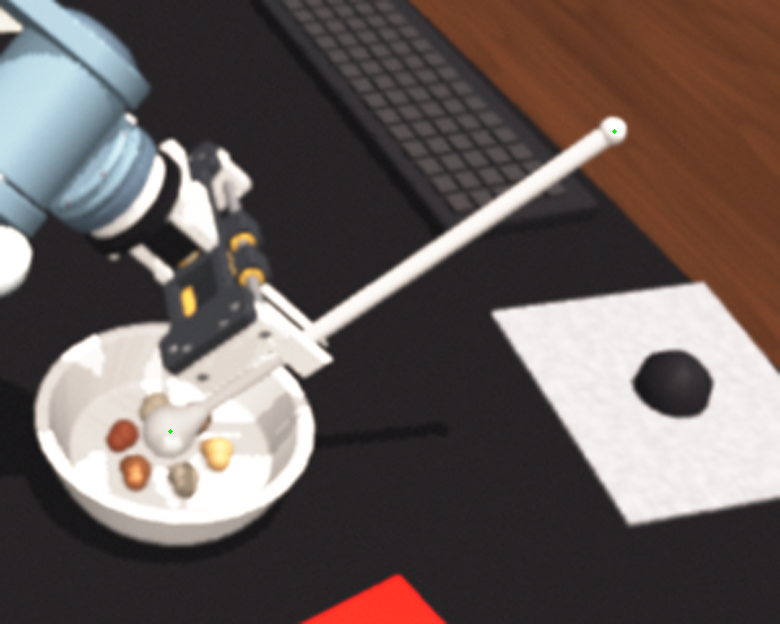

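The head is down between the nodules at about (170,430) in the crop, with nothing disturbed. Joint 5 is near its lower range, so I'll reduce the tilt to 38° about the head before stirring.

```bash
cat >> h.py <<'E'
TI=38
def circ(r,a,z=.036,rz=1.): 
    a=np.radians(a); return head(np.r_[M+r*np.array([np.cos(a),np.sin(a)]),z],-17,TI)
E
python3 - <<'E'
from h import *
rows([head(np.r_[M,.036],-15-2*s,45-7*s) for s in (.25,.5,.75,1)]+[circ(.030*min(1,(i+1)/6),15*i) for i in range(4)])
E
```

```text
t 15.68 tcp [ 0.7005 -0.2548  0.076 ] yaw -14.87 tilt 44.85 roll -0.04 F [ 0.   0.1 -6.4] w 11.0 q [-0.6   0.21  1.98  0.89  0.31  0.45]
[{"gripper": 4, "delta_pos": [0, 2, 3], "twist": [-0.5, -1.6, 0.5]}, {"gripper": 4, "delta_pos": [-2, 3, 6], "twist": [-0.8, -3.4, 0.8]}, {"gripper": 4, "delta_pos": [-4, 4, 10], "twist": [-1.1, -5.1, 1.2]}, {"gripper": 4, "delta_pos": [-7, 5, 13], "twist": [-1.5, -6.8, 1.6]}, {"gripper": 4, "delta_pos": [-3, 4, 16], "twist": [-1.5, -6.8, 1.6]}, {"gripper": 4, "delta_pos": [0, 0, 19], "twist": [-1.5, -6.8, 1.6]}, {"gripper": 4, "delta_pos": [1, -5, 20], "twist": [-1.5, -6.8, 1.6]}, {"gripper": 4, "delta_pos": [0, -12, 20], "twist": [-1.5, -6.8, 1.6]}]
```

>>> apply_moves(steps=[{"gripper": 4,"delta_pos": [0,2,3],"twist": [-0.5,-1.6,0.5]},{"gripper": 4,"delta_pos": [-2,3,6],"twist": [-0.8,-3.4,0.8]},{"gripper": 4,"delta_pos": [-4,4,10],"twist": [-1.1,-5.1,1.2]},{"gripper": 4,"delta_pos": [-7,5,13],"twist": [-1.5,-6.8,1.6]},{"gripper": 4,"delta_pos": [-3,4,16],"twist": [-1.5,-6.8,1.6]},{"gripper": 4,"delta_pos": [0,0,19],"twist": [-1.5,-6.8,1.6]},{"gripper": 4,"delta_pos": [1,-5,20],"twist": [-1.5,-6.8,1.6]},{"gripper": 4,"delta_pos": [0,-12,20],"twist": [-1.5,-6.8,1.6]}])

```text
time_s: 16.35
eef_pos: [0.718, -0.2468, 0.0627]
tcp_rot: [2.849, -0.427, 0.985]
contact_force: [-0.6, -0.4, -6.4]
grip_width: 0.0105
```

Run:
```python
from h import *
P=pest(observe());print(np.round(P[1],4))
rows([circ(.028*min(1,(i+1)/6),15*i) for i in range(4,12)])
```

```text
[ 0.5962 -0.2095  0.0364]
t 16.35 tcp [ 0.718  -0.2468  0.0627] yaw -17.02 tilt 38.14 roll 0.04 F [-0.6 -0.4 -6.4] w 10.5 q [-0.54  0.27  1.88  0.42  0.37  0.98]
[{"gripper": 4, "delta_pos": [-4, -5, -2], "twist": [0.1, -0.1, -0.0]}, {"gripper": 4, "delta_pos": [-9, -10, -6], "twist": [0.1, -0.1, -0.0]}, {"gripper": 4, "delta_pos": [-15, -9, -11], "twist": [0.1, -0.1, -0.0]}, {"gripper": 4, "delta_pos": [-20, -6, -15], "twist": [0.1, -0.1, -0.0]}, {"gripper": 4, "delta_pos": [-24, -1, -18], "twist": [0.1, -0.1, -0.0]}, {"gripper": 4, "delta_pos": [-28, 5, -21], "twist": [0.1, -0.1, -0.0]}, {"gripper": 4, "delta_pos": [-30, 12, -22], "twist": [0.1, -0.1, -0.0]}, {"gripper": 4, "delta_pos": [-30, 19, -23], "twist": [0.1, -0.1, -0.0]}]
```

>>> apply_moves(steps=[{"gripper": 4,"delta_pos": [-4,-5,-2],"twist": [0,0,0]},{"gripper": 4,"delta_pos": [-9,-10,-6],"twist": [0,0,0]},{"gripper": 4,"delta_pos": [-15,-9,-11],"twist": [0,0,0]},{"gripper": 4,"delta_pos": [-20,-6,-15],"twist": [0,0,0]},{"gripper": 4,"delta_pos": [-24,-1,-18],"twist": [0,0,0]},{"gripper": 4,"delta_pos": [-28,5,-21],"twist": [0,0,0]},{"gripper": 4,"delta_pos": [-30,12,-22],"twist": [0,0,0]},{"gripper": 4,"delta_pos": [-30,19,-23],"twist": [0,0,0]}])

```text
time_s: 17.02
eef_pos: [0.6749, -0.254, 0.0618]
tcp_rot: [2.849, -0.427, 0.984]
contact_force: [-0.4, -0.0, -6.4]
grip_width: 0.0106
```

Run:
```python
from h import *
f=grab_frame("side"); save(f,"s15",None,(340,200,480,360),3.5)
P=pest(observe());print(np.round(P[1],4))
rows([circ(.028,15*i) for i in range(12,20)])
```

```text
[ 0.5534 -0.2182  0.0361]
t 17.07 tcp [ 0.6752 -0.2557  0.0626] yaw -17.09 tilt 38.19 roll 0.08 F [-0.  -1.7 -6.6] w 10.6 q [-0.6   0.19  1.97  0.52  0.38  0.84]
[{"gripper": 4, "delta_pos": [1, 5, 2], "twist": [0.2, -0.2, -0.1]}, {"gripper": 4, "delta_pos": [3, 12, 3], "twist": [0.2, -0.2, -0.1]}, {"gripper": 4, "delta_pos": [7, 17, 6], "twist": [0.2, -0.2, -0.1]}, {"gripper": 4, "delta_pos": [12, 21, 10], "twist": [0.2, -0.2, -0.1]}, {"gripper": 4, "delta_pos": [17, 24, 14], "twist": [0.2, -0.2, -0.1]}, {"gripper": 4, "delta_pos": [23, 25, 19], "twist": [0.2, -0.2, -0.1]}, {"gripper": 4, "delta_pos": [28, 23, 23], "twist": [0.2, -0.2, -0.1]}, {"gripper": 4, "delta_pos": [34, 20, 27], "twist": [0.2, -0.2, -0.1]}]
```

View pics/s15.png

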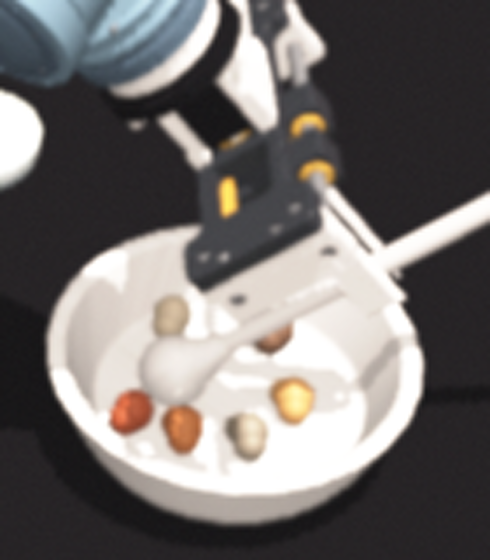

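Nodules are moving outward and round ahead of the head, which is at about (175,365). The forces are small, so I'll keep going.

>>> apply_moves(steps=[{"gripper": 4,"delta_pos": [1,5,2],"twist": [0,0,0]},{"gripper": 4,"delta_pos": [3,12,3],"twist": [0,0,0]},{"gripper": 4,"delta_pos": [7,17,6],"twist": [0,0,0]},{"gripper": 4,"delta_pos": [12,21,10],"twist": [0,0,0]},{"gripper": 4,"delta_pos": [17,24,14],"twist": [0,0,0]},{"gripper": 4,"delta_pos": [23,25,19],"twist": [0,0,0]},{"gripper": 4,"delta_pos": [28,23,23],"twist": [0,0,0]},{"gripper": 4,"delta_pos": [34,20,27],"twist": [0,0,0]}])

```text
time_s: 17.73
eef_pos: [0.7114, -0.2877, 0.062]
tcp_rot: [2.847, -0.429, 0.984]
contact_force: [0.2, 0.1, -6.5]
grip_width: 0.0107
```

Run:
```python
from h import *
P=pest(observe());print(np.round(P[1],4))
rows([circ(.028,15*i) for i in range(20,28)])
```

```text
[ 0.5896 -0.2502  0.0356]
t 17.73 tcp [ 0.7114 -0.2877  0.062 ] yaw -17.10 tilt 38.15 roll 0.07 F [ 0.2  0.1 -6.5] w 10.7 q [-0.61  0.29  1.86  0.5   0.4   0.85]
[{"gripper": 4, "delta_pos": [4, -4, 3], "twist": [0.2, -0.1, -0.1]}, {"gripper": 4, "delta_pos": [7, -10, 6], "twist": [0.2, -0.1, -0.1]}, {"gripper": 4, "delta_pos": [9, -17, 7], "twist": [0.2, -0.1, -0.1]}, {"gripper": 4, "delta_pos": [10, -24, 8], "twist": [0.2, -0.1, -0.1]}, {"gripper": 4, "delta_pos": [9, -32, 7], "twist": [0.2, -0.1, -0.1]}, {"gripper": 4, "delta_pos": [6, -38, 5], "twist": [0.2, -0.1, -0.1]}, {"gripper": 4, "delta_pos": [3, -44, 2], "twist": [0.2, -0.1, -0.1]}, {"gripper": 4, "delta_pos": [-2, -48, -2], "twist": [0.2, -0.1, -0.1]}]
```

>>> apply_moves(steps=[{"gripper": 4,"delta_pos": [4,-4,3],"twist": [0,0,0]},{"gripper": 4,"delta_pos": [7,-10,6],"twist": [0,0,0]},{"gripper": 4,"delta_pos": [9,-17,7],"twist": [0,0,0]},{"gripper": 4,"delta_pos": [10,-24,8],"twist": [0,0,0]},{"gripper": 4,"delta_pos": [9,-32,7],"twist": [0,0,0]},{"gripper": 4,"delta_pos": [6,-38,5],"twist": [0,0,0]},{"gripper": 4,"delta_pos": [3,-44,2],"twist": [0,0,0]},{"gripper": 4,"delta_pos": [-2,-48,-2],"twist": [0,0,0]}])

```text
time_s: 18.4
eef_pos: [0.723, -0.2399, 0.0622]
tcp_rot: [2.848, -0.428, 0.984]
contact_force: [0.9, 0.1, -6.6]
grip_width: 0.0108
```

Run:
```python
from h import *
f=grab_frame("side"); save(f,"s16",None,(340,200,480,360),3.5)
P=pest(observe());print(np.round(P[1],4))
rows([circ(.031,15*i) for i in range(28,36)])
```

```text
[ 0.5999 -0.2012  0.0353]
t 18.45 tcp [ 0.7218 -0.2386  0.0614] yaw -17.04 tilt 38.03 roll 0.03 F [ 0.4  0.7 -6.5] w 10.5 q [-0.53  0.27  1.88  0.4   0.37  1.01]
[{"gripper": 4, "delta_pos": [-3, -4, -3], "twist": [0.1, -0.0, -0.0]}, {"gripper": 4, "delta_pos": [-9, -4, -8], "twist": [0.1, -0.0, -0.0]}, {"gripper": 4, "delta_pos": [-15, -3, -13], "twist": [0.1, -0.0, -0.0]}, {"gripper": 4, "delta_pos": [-21, 0, -17], "twist": [0.1, -0.0, -0.0]}, {"gripper": 4, "delta_pos": [-26, 6, -21], "twist": [0.1, -0.0, -0.0]}, {"gripper": 4, "delta_pos": [-30, 12, -24], "twist": [0.1, -0.0, -0.0]}, {"gripper": 4, "delta_pos": [-32, 20, -26], "twist": [0.1, -0.0, -0.0]}, {"gripper": 4, "delta_pos": [-33, 28, -26], "twist": [0.1, -0.0, -0.0]}]
```

View pics/s16.png

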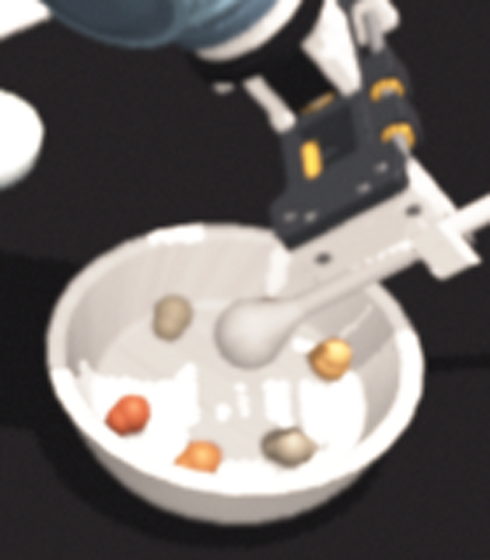

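```bash
cat >> h.py <<'E'
INI={"red":(.5512,-.207),"cream":(.5841,-.1868),"brown":(.6117,-.2027),"yellow":(.6099,-.2422),"grey":(.5793,-.2599),"orange":(.5492,-.2426)}
def nod(f,cam="side"):
    for q in regions_of(cam,"nodule0"):
        m=q["pixels"];v,u=np.nonzero(m)
        if q["p"]<.15: continue
        X=back(f,(u.mean(),v.mean()),.023)[0]
        print(round(q["p"],2),m.sum(),np.round([u.mean(),v.mean()],0),np.round(X[:2],4),"r %.3f"%np.hypot(*(X[:2]-M)),"rgb",f["image"][m].mean(0).astype(int),{k:int(1000*np.hypot(*(X[:2]-np.array(p)))) for k,p in INI.items()})
E
python3 - <<'E'
from h import *
f=grab_frame("side"); nod(f)
E
```

```text
0.73 147 [422. 327.] [ 0.5955 -0.2718] r 0.050 rgb [183 166 146] {'red': 78, 'cream': 85, 'brown': 71, 'yellow': 32, 'grey': 20, 'orange': 54}
0.57 145 [377. 318.] [ 0.5247 -0.2278] r 0.057 rgb [221 145 116] {'red': 33, 'cream': 72, 'brown': 90, 'yellow': 86, 'grey': 63, 'orange': 28}
0.55 121 [433. 302.] [ 0.641  -0.2194] r 0.060 rgb [216 174 120] {'red': 90, 'cream': 65, 'brown': 33, 'yellow': 38, 'grey': 73, 'orange': 94}
0.42 131 [389. 290.] [ 0.5714 -0.1657] r 0.059 rgb [187 168 145] {'red': 45, 'cream': 24, 'brown': 54, 'yellow': 85, 'grey': 94, 'orange': 80}
```

Measured shifts so far are red 33 mm, yellow 38, cream 24 and grey about 20. Orange and brown are partly hidden. I'll do another, slightly wider lap.

>>> apply_moves(steps=[{"gripper": 4,"delta_pos": [-3,-4,-3],"twist": [0,0,0]},{"gripper": 4,"delta_pos": [-9,-4,-8],"twist": [0,0,0]},{"gripper": 4,"delta_pos": [-15,-3,-13],"twist": [0,0,0]},{"gripper": 4,"delta_pos": [-21,0,-17],"twist": [0,0,0]},{"gripper": 4,"delta_pos": [-26,6,-21],"twist": [0,0,0]},{"gripper": 4,"delta_pos": [-30,12,-24],"twist": [0,0,0]},{"gripper": 4,"delta_pos": [-32,20,-26],"twist": [0,0,0]},{"gripper": 4,"delta_pos": [-33,28,-26],"twist": [0,0,0]}])

```text
time_s: 19.22
eef_pos: [0.6728, -0.2549, 0.062]
tcp_rot: [2.848, -0.429, 0.983]
contact_force: [0.7, 0.2, -6.4]
grip_width: 0.0107
```

Run:
```python
from h import *
f=grab_frame("side"); save(f,"s17",None,(340,200,480,360),3.5);nod(f)
P=pest(observe());print(np.round(P[1],4))
rows([circ(.033,15*i) for i in range(36,44)])
```

```text
0.63 157 [433. 303.] [ 0.6407 -0.2202] r 0.059 rgb [208 170 132] {'red': 90, 'cream': 65, 'brown': 33, 'yellow': 37, 'grey': 73, 'orange': 94}
0.59 110 [389. 290.] [ 0.5717 -0.1639] r 0.061 rgb [199 179 155] {'red': 47, 'cream': 26, 'brown': 55, 'yellow': 87, 'grey': 96, 'orange': 81}
0.52 164 [422. 328.] [ 0.5955 -0.2728] r 0.051 rgb [206 190 171] {'red': 79, 'cream': 86, 'brown': 71, 'yellow': 33, 'grey': 20, 'orange': 55}
0.5 100 [396. 331.] [ 0.5489 -0.2664] r 0.054 rgb [195 137 103] {'red': 59, 'cream': 87, 'brown': 89, 'yellow': 65, 'grey': 31, 'orange': 23}
[ 0.5513 -0.2183  0.0359]
t 19.32 tcp [ 0.673  -0.256   0.0622] yaw -17.19 tilt 38.14 roll 0.08 F [-0.4  0.  -6.5] w 10.9 q [-0.6   0.19  1.98  0.52  0.38  0.84]
[{"gripper": 4, "delta_pos": [-1, 5, 0], "twist": [0.2, -0.1, -0.1]}, {"gripper": 4, "delta_pos": [2, 13, 2], "twist": [0.2, -0.1, -0.1]}, {"gripper": 4, "delta_pos": [6, 20, 5], "twist": [0.2, -0.1, -0.1]}, {"gripper": 4, "delta_pos": [12, 25, 10], "twist": [0.2, -0.1, -0.1]}, {"gripper": 4, "delta_pos": [18, 28, 14], "twist": [0.2, -0.1, -0.1]}, {"gripper": 4, "delta_pos": [25, 29, 20], "twist": [0.2, -0.1, -0.1]}, {"gripper": 4, "delta_pos": [32, 27, 25], "twist": [0.2, -0.1, -0.1]}, {"gripper": 4, "delta_pos": [38, 24, 30], "twist": [0.2, -0.1, -0.1]}]
```

View pics/s17.png

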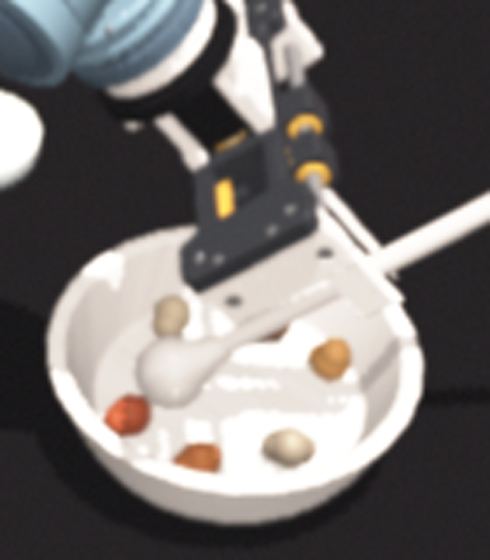

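Run:
```python
from h import *
rows([circ(.036,15*i) for i in range(36,44)])
```

```text
t 19.32 tcp [ 0.673  -0.256   0.0622] yaw -17.19 tilt 38.14 roll 0.08 F [-0.4  0.  -6.5] w 10.9 q [-0.6   0.19  1.98  0.52  0.38  0.84]
[{"gripper": 4, "delta_pos": [-3, 6, -2], "twist": [0.2, -0.1, -0.1]}, {"gripper": 4, "delta_pos": [0, 15, 0], "twist": [0.2, -0.1, -0.1]}, {"gripper": 4, "delta_pos": [5, 22, 4], "twist": [0.2, -0.1, -0.1]}, {"gripper": 4, "delta_pos": [11, 28, 9], "twist": [0.2, -0.1, -0.1]}, {"gripper": 4, "delta_pos": [18, 31, 14], "twist": [0.2, -0.1, -0.1]}, {"gripper": 4, "delta_pos": [25, 32, 20], "twist": [0.2, -0.1, -0.1]}, {"gripper": 4, "delta_pos": [32, 30, 26], "twist": [0.2, -0.1, -0.1]}, {"gripper": 4, "delta_pos": [39, 26, 31], "twist": [0.2, -0.1, -0.1]}]
```

>>> apply_moves(steps=[{"gripper": 4,"delta_pos": [-3,6,-2],"twist": [0,0,0]},{"gripper": 4,"delta_pos": [0,15,0],"twist": [0,0,0]},{"gripper": 4,"delta_pos": [5,22,4],"twist": [0,0,0]},{"gripper": 4,"delta_pos": [11,28,9],"twist": [0,0,0]},{"gripper": 4,"delta_pos": [18,31,14],"twist": [0,0,0]},{"gripper": 4,"delta_pos": [25,32,20],"twist": [0,0,0]},{"gripper": 4,"delta_pos": [32,30,26],"twist": [0,0,0]},{"gripper": 4,"delta_pos": [39,26,31],"twist": [0,0,0]}])

```text
time_s: 19.98
eef_pos: [0.7134, -0.2955, 0.0609]
tcp_rot: [2.848, -0.432, 0.981]
contact_force: [-2.0, 2.3, -6.0]
grip_width: 0.0105
```

Run:
```python
from h import *
f=grab_frame("side"); save(f,"s18",None,(340,200,480,360),3.5);nod(f)
P=pest(observe());print(np.round(P[1],4))
rows([circ(.036,15*i) for i in range(44,52)])
```

```text
0.64 149 [378. 320.] [ 0.5257 -0.2343] r 0.057 rgb [161  96  76] {'red': 37, 'cream': 75, 'brown': 91, 'yellow': 84, 'grey': 59, 'orange': 24}
0.62 142 [429. 326.] [ 0.61   -0.2736] r 0.058 rgb [168 152 134] {'red': 88, 'cream': 90, 'brown': 70, 'yellow': 31, 'grey': 33, 'orange': 68}
0.57 20 [430. 302.] [ 0.6357 -0.2163] r 0.055 rgb [176 133  92] {'red': 85, 'cream': 59, 'brown': 27, 'yellow': 36, 'grey': 71, 'orange': 90}
0.49 105 [389. 290.] [ 0.5714 -0.164 ] r 0.060 rgb [239 226 203] {'red': 47, 'cream': 26, 'brown': 55, 'yellow': 87, 'grey': 96, 'orange': 81}
0.46 154 [401. 331.] [ 0.5565 -0.2692] r 0.052 rgb [214 154 113] {'red': 62, 'cream': 86, 'brown': 86, 'yellow': 59, 'grey': 24, 'orange': 27}
0.4 129 [416. 291.] [ 0.6215 -0.1822] r 0.058 rgb [136 109  94] {'red': 74, 'cream': 37, 'brown': 22, 'yellow': 61, 'grey': 88, 'orange': 94}
[ 0.5924 -0.2574  0.0354]
t 20.08 tcp [ 0.7142 -0.2949  0.0616] yaw -17.11 tilt 38.11 roll 0.06 F [-0.6  0.2 -5.1] w 10.7 q [-0.62  0.3   1.84  0.51  0.41  0.84]
[{"gripper": 4, "delta_pos": [5, -5, 3], "twist": [0.1, -0.1, -0.1]}, {"gripper": 4, "delta_pos": [9, -12, 7], "twist": [0.1, -0.1, -0.1]}, {"gripper": 4, "delta_pos": [12, -21, 9], "twist": [0.1, -0.1, -0.1]}, {"gripper": 4, "delta_pos": [13, -31, 9], "twist": [0.1, -0.1, -0.1]}, {"gripper": 4, "delta_pos": [11, -40, 8], "twist": [0.1, -0.1, -0.1]}, {"gripper": 4, "delta_pos": [8, -48, 6], "twist": [0.1, -0.1, -0.1]}, {"gripper": 4, "delta_pos": [4, -56, 2], "twist": [0.1, -0.1, -0.1]}, {"gripper": 4, "delta_pos": [-2, -61, -2], "twist": [0.1, -0.1, -0.1]}]
```

View pics/s18.png

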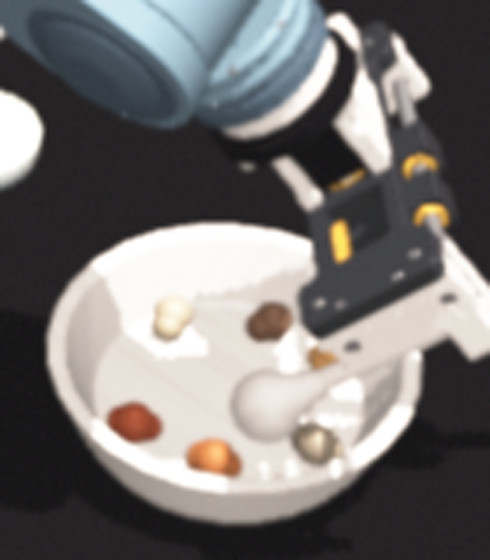

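All six now measure at least 20 mm: red 37, yellow 36, grey 33, orange 27, cream 26, brown 22. One more stretch will add margin.

>>> apply_moves(steps=[{"gripper": 4,"delta_pos": [5,-5,3],"twist": [0,0,0]},{"gripper": 4,"delta_pos": [9,-12,7],"twist": [0,0,0]},{"gripper": 4,"delta_pos": [12,-21,9],"twist": [0,0,0]},{"gripper": 4,"delta_pos": [13,-31,9],"twist": [0,0,0]},{"gripper": 4,"delta_pos": [11,-40,8],"twist": [0,0,0]},{"gripper": 4,"delta_pos": [8,-48,6],"twist": [0,0,0]},{"gripper": 4,"delta_pos": [4,-56,2],"twist": [0,0,0]},{"gripper": 4,"delta_pos": [-2,-61,-2],"twist": [0,0,0]}])

```text
time_s: 20.75
eef_pos: [0.7294, -0.2347, 0.0619]
tcp_rot: [2.848, -0.428, 0.984]
contact_force: [0.3, -0.0, -6.4]
grip_width: 0.0105
```

Run:
```python
from h import *
f=grab_frame("side"); save(f,"s19",None,(340,200,480,360),3.5);nod(f)
P=pest(observe());print(np.round(P[1],4))
rows([circ(.036,15*i) for i in range(52,60)])
```

```text
0.67 140 [437. 323.] [ 0.6262 -0.2691] r 0.064 rgb [186 169 150] {'red': 97, 'cream': 92, 'brown': 67, 'yellow': 31, 'grey': 47, 'orange': 81}
0.64 130 [436. 301.] [ 0.6469 -0.2166] r 0.066 rgb [220 179 122] {'red': 96, 'cream': 69, 'brown': 37, 'yellow': 45, 'grey': 80, 'orange': 101}
0.59 102 [401. 332.] [ 0.5556 -0.2709] r 0.054 rgb [229 160 109] {'red': 64, 'cream': 88, 'brown': 88, 'yellow': 61, 'grey': 26, 'orange': 28}
0.42 139 [378. 321.] [ 0.5252 -0.2365] r 0.058 rgb [213 133 104] {'red': 39, 'cream': 77, 'brown': 92, 'yellow': 84, 'grey': 58, 'orange': 24}
[ 0.6063 -0.1965  0.0348]
t 20.85 tcp [ 0.7282 -0.234   0.0608] yaw -17.06 tilt 37.98 roll 0.03 F [ 0.2  0.6 -6.7] w 10.7 q [-0.51  0.28  1.86  0.38  0.37  1.05]
[{"gripper": 4, "delta_pos": [-5, -2, -6], "twist": [0.1, 0.0, -0.1]}, {"gripper": 4, "delta_pos": [-13, -3, -12], "twist": [0.1, 0.0, -0.1]}, {"gripper": 4, "delta_pos": [-20, -1, -17], "twist": [0.1, 0.0, -0.1]}, {"gripper": 4, "delta_pos": [-27, 2, -22], "twist": [0.1, 0.0, -0.1]}, {"gripper": 4, "delta_pos": [-32, 8, -27], "twist": [0.1, 0.0, -0.1]}, {"gripper": 4, "delta_pos": [-37, 16, -30], "twist": [0.1, 0.0, -0.1]}, {"gripper": 4, "delta_pos": [-39, 25, -32], "twist": [0.1, 0.0, -0.1]}, {"gripper": 4, "delta_pos": [-40, 34, -33], "twist": [0.1, 0.0, -0.1]}]
```

View pics/s19.png

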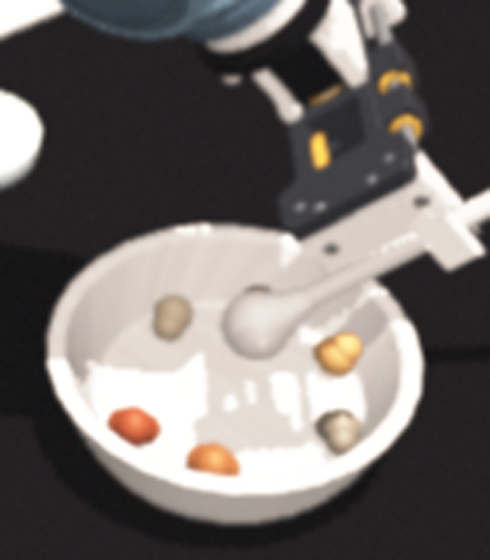

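One more half-lap, to push brown and cream further along.

>>> apply_moves(steps=[{"gripper": 4,"delta_pos": [-5,-2,-6],"twist": [0,0,0]},{"gripper": 4,"delta_pos": [-13,-3,-12],"twist": [0,0,0]},{"gripper": 4,"delta_pos": [-20,-1,-17],"twist": [0,0,0]},{"gripper": 4,"delta_pos": [-27,2,-22],"twist": [0,0,0]},{"gripper": 4,"delta_pos": [-32,8,-27],"twist": [0,0,0]},{"gripper": 4,"delta_pos": [-37,16,-30],"twist": [0,0,0]},{"gripper": 4,"delta_pos": [-39,25,-32],"twist": [0,0,0]},{"gripper": 4,"delta_pos": [-40,34,-33],"twist": [0,0,0]}])

```text
time_s: 21.52
eef_pos: [0.6675, -0.2517, 0.0622]
tcp_rot: [2.85, -0.428, 0.98]
contact_force: [-0.3, -0.4, -6.2]
grip_width: 0.0106
```

Run:
```python
from h import *
f=grab_frame("side"); save(f,"s20",None,(340,200,480,360),3.5);nod(f)
P=pest(observe());print(np.round(P[1],4))
c=P[1]
rows([head(c+(np.r_[M,.036]-c)*s,-17,38) for s in (.15,.4,.7,.9,1,1,1,1)])
```

```text
0.68 536 [304. 203.] [0.4793 0.1641] r 0.401 rgb [227 225 220] {'red': 377, 'cream': 366, 'brown': 389, 'yellow': 426, 'grey': 435, 'orange': 412}
0.58 155 [436. 322.] [ 0.6258 -0.2682] r 0.063 rgb [206 190 171] {'red': 96, 'cream': 91, 'brown': 67, 'yellow': 30, 'grey': 47, 'orange': 80}
0.57 132 [436. 301.] [ 0.647  -0.2172] r 0.066 rgb [216 176 124] {'red': 96, 'cream': 69, 'brown': 38, 'yellow': 44, 'grey': 80, 'orange': 101}
0.54 124 [401. 332.] [ 0.5553 -0.2709] r 0.054 rgb [198 144 111] {'red': 64, 'cream': 88, 'brown': 88, 'yellow': 61, 'grey': 26, 'orange': 28}
0.46 121 [385. 288.] [ 0.5657 -0.1591] r 0.066 rgb [196 176 153] {'red': 50, 'cream': 33, 'brown': 63, 'yellow': 94, 'grey': 101, 'orange': 85}
0.46 136 [378. 321.] [ 0.5248 -0.2357] r 0.058 rgb [171  97  74] {'red': 39, 'cream': 76, 'brown': 92, 'yellow': 85, 'grey': 59, 'orange': 25}
[ 0.5461 -0.2152  0.0366]
t 21.62 tcp [ 0.6679 -0.2529  0.0627] yaw -17.17 tilt 38.04 roll 0.07 F [ 0.7 -0.4 -5.7] w 10.5 q [-0.6   0.18  1.99  0.52  0.38  0.84]
[{"gripper": 4, "delta_pos": [4, -1, 4], "twist": [0.2, -0.0, -0.1]}, {"gripper": 4, "delta_pos": [11, -1, 9], "twist": [0.2, -0.0, -0.1]}, {"gripper": 4, "delta_pos": [20, -2, 16], "twist": [0.2, -0.0, -0.1]}, {"gripper": 4, "delta_pos": [25, -3, 21], "twist": [0.2, -0.0, -0.1]}, {"gripper": 4, "delta_pos": [28, -3, 23], "twist": [0.2, -0.0, -0.1]}, {"gripper": 4, "delta_pos": [28, -3, 23], "twist": [0.2, -0.0, -0.1]}, {"gripper": 4, "delta_pos": [28, -3, 23], "twist": [0.2, -0.0, -0.1]}, {"gripper": 4, "delta_pos": [28, -3, 23], "twist": [0.2, -0.0, -0.1]}]
```

View pics/s20.png

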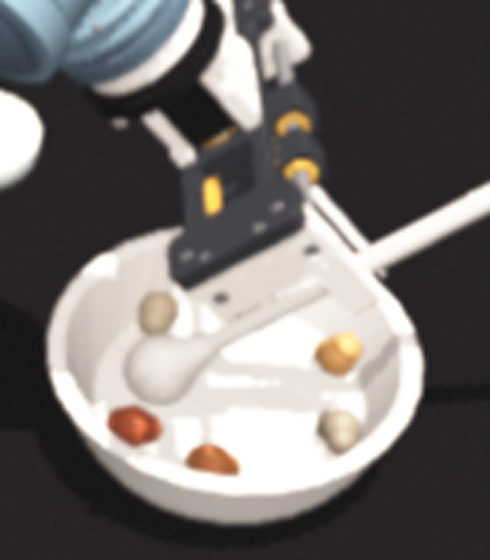

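Five measure at least 28 mm (grey 47, yellow 44, red 39, cream 33, orange 28), and brown is hidden behind the gripper. Now centring and lifting out.

Run:
```python
from h import *
P=pest(observe());c=P[1]
T=[(.2,0),(.5,.0),(.85,.006),(1,.015),(1,.027),(1,.04),(1,.055),(1,.07)]
rows([head(c+np.r_[(M-c[:2])*s,z],-17,38) for s,z in T])
```

```text
t 21.62 tcp [ 0.6679 -0.2529  0.0627] yaw -17.17 tilt 38.04 roll 0.07 F [ 0.7 -0.4 -5.7] w 10.5 q [-0.6   0.18  1.99  0.52  0.38  0.84]
[{"gripper": 4, "delta_pos": [6, -1, 4], "twist": [0.2, -0.0, -0.1]}, {"gripper": 4, "delta_pos": [14, -2, 11], "twist": [0.2, -0.0, -0.1]}, {"gripper": 4, "delta_pos": [28, -2, 14], "twist": [0.2, -0.0, -0.1]}, {"gripper": 4, "delta_pos": [38, -3, 11], "twist": [0.2, -0.0, -0.1]}, {"gripper": 4, "delta_pos": [45, -3, 1], "twist": [0.2, -0.0, -0.1]}, {"gripper": 4, "delta_pos": [53, -3, -9], "twist": [0.2, -0.0, -0.1]}, {"gripper": 4, "delta_pos": [62, -3, -21], "twist": [0.2, -0.0, -0.1]}, {"gripper": 4, "delta_pos": [72, -3, -33], "twist": [0.2, -0.0, -0.1]}]
```

>>> apply_moves(steps=[{"gripper": 4,"delta_pos": [6,-1,4],"twist": [0,0,0]},{"gripper": 4,"delta_pos": [14,-2,11],"twist": [0,0,0]},{"gripper": 4,"delta_pos": [28,-2,14],"twist": [0,0,0]},{"gripper": 4,"delta_pos": [38,-3,11],"twist": [0,0,0]},{"gripper": 4,"delta_pos": [45,-3,1],"twist": [0,0,0]},{"gripper": 4,"delta_pos": [53,-3,-9],"twist": [0,0,0]},{"gripper": 4,"delta_pos": [62,-3,-21],"twist": [0,0,0]},{"gripper": 4,"delta_pos": [72,-3,-33],"twist": [0,0,0]}])

```text
time_s: 22.28
eef_pos: [0.703, -0.2602, 0.1339]
tcp_rot: [2.849, -0.431, 0.98]
contact_force: [-0.8, -0.3, -5.7]
grip_width: 0.0102
```

Run:
```python
from h import *
f=grab_frame("side"); nod(f)
o=observe();P=pest(o);c=P[1];print(np.round(P,4))
save(f,"s21",proj(f,P[1:3]),(340,140,640,380),2.6)
C1=np.r_[M,.17]
def Q(s):
    s=min(1,s);s=s*s*(3-2*s);return head(c+(C1-c)*s,-17,38*(1-s))
rows([Q((i+1)/13) for i in range(8)])
```

```text
0.65 132 [385. 289.] [ 0.5653 -0.1592] r 0.066 rgb [174 155 133] {'red': 49, 'cream': 33, 'brown': 63, 'yellow': 94, 'grey': 101, 'orange': 84}
0.57 113 [400. 332.] [ 0.5551 -0.2709] r 0.054 rgb [172 116  85] {'red': 63, 'cream': 88, 'brown': 88, 'yellow': 61, 'grey': 26, 'orange': 28}
0.56 87 [414. 288.] [ 0.6209 -0.1734] r 0.064 rgb [138 109  93] {'red': 77, 'cream': 39, 'brown': 30, 'yellow': 69, 'grey': 95, 'orange': 99}
0.54 126 [436. 301.] [ 0.6482 -0.2171] r 0.067 rgb [182 136  91] {'red': 97, 'cream': 70, 'brown': 39, 'yellow': 45, 'grey': 81, 'orange': 102}
0.53 131 [378. 321.] [ 0.5248 -0.2364] r 0.058 rgb [198 113  84] {'red': 39, 'cream': 77, 'brown': 93, 'yellow': 85, 'grey': 59, 'orange': 25}
[[ 0.6712 -0.2511  0.184 ]
 [ 0.584  -0.2243  0.1115]
 [ 0.8541 -0.3074  0.3361]
 [ 0.5698 -0.22    0.0997]]
t 22.38 tcp [ 0.7056 -0.262   0.1386] yaw -17.09 tilt 38.47 roll 0.19 F [ 0.7 -0.6 -4.1] w 10.4 q [-0.58  0.14  1.87  0.35  0.5   1.04]
[{"gripper": 4, "delta_pos": [-1, 0, 2], "twist": [0.3, -1.1, -0.1]}, {"gripper": 4, "delta_pos": [-1, 0, 3], "twist": [0.3, -2.9, -0.1]}, {"gripper": 4, "delta_pos": [-2, 0, 5], "twist": [0.3, -5.6, -0.1]}, {"gripper": 4, "delta_pos": [-3, 0, 7], "twist": [0.3, -9.1, -0.1]}, {"gripper": 4, "delta_pos": [-5, 0, 9], "twist": [0.3, -13.0, -0.1]}, {"gripper": 4, "delta_pos": [-7, 0, 11], "twist": [0.3, -17.3, -0.1]}, {"gripper": 4, "delta_pos": [-10, 0, 12], "twist": [0.3, -21.7, -0.1]}, {"gripper": 4, "delta_pos": [-14, 0, 13], "twist": [0.3, -25.9, -0.1]}]
```

View pics/s21.png

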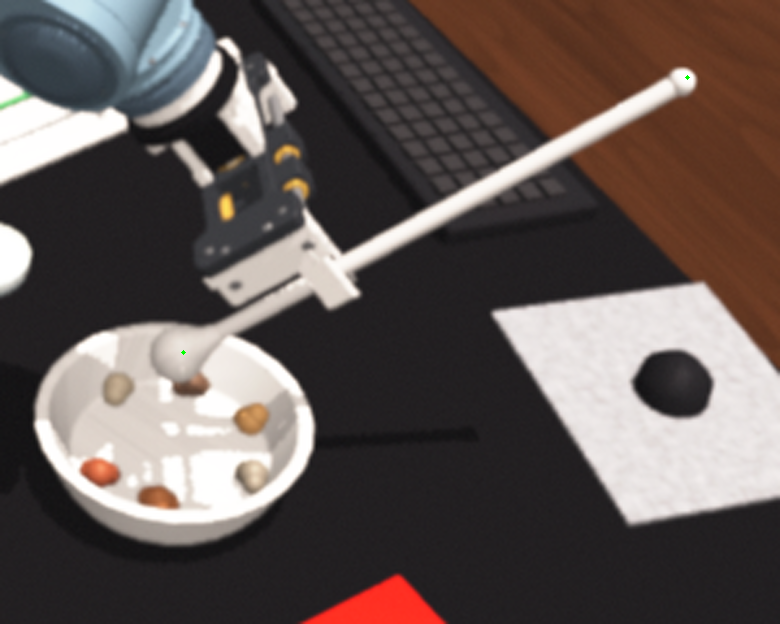

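The six nodules sit in a wider ring inside the mortar, all moved at least 28 mm, and the pestle has not slipped in the grip. Levelling.

>>> apply_moves(steps=[{"gripper": 4,"delta_pos": [-1,0,2],"twist": [0.2,-1.1,-0.1]},{"gripper": 4,"delta_pos": [-1,0,3],"twist": [0.2,-2.9,-0.1]},{"gripper": 4,"delta_pos": [-2,0,5],"twist": [0.2,-5.6,-0.1]},{"gripper": 4,"delta_pos": [-3,0,7],"twist": [0.2,-9.1,-0.1]},{"gripper": 4,"delta_pos": [-5,0,9],"twist": [0.2,-13,-0.1]},{"gripper": 4,"delta_pos": [-7,0,11],"twist": [0.2,-17.3,-0.1]},{"gripper": 4,"delta_pos": [-10,0,12],"twist": [0.2,-21.7,-0.1]},{"gripper": 4,"delta_pos": [-14,0,13],"twist": [0.2,-25.9,-0.1]}])

```text
time_s: 23.05
eef_pos: [0.7027, -0.2613, 0.1191]
tcp_rot: [3.056, -0.459, 0.33]
contact_force: [0.5, -0.2, -6.1]
grip_width: 0.0109
```

Run:
```python
from h import *
o=observe();P=pest(o);c=P[1]
C1=np.r_[M,.175]
rows([head(c+(C1-c)*s,-17,12.5*(1-s)) for s in (.3,.6,.85,1,1,1,1)])
```

```text
t 23.05 tcp [ 0.7027 -0.2613  0.1191] yaw -17.08 tilt 12.35 roll 0.07 F [ 0.5 -0.2 -6.1] w 10.9 q [-0.53  0.37  1.51  0.05  1.05  1.32]
[{"gripper": 4, "delta_pos": [-2, 0, 0], "twist": [0.1, -3.6, -0.1]}, {"gripper": 4, "delta_pos": [-6, 0, 0], "twist": [0.1, -7.3, -0.1]}, {"gripper": 4, "delta_pos": [-9, 0, 0], "twist": [0.1, -10.5, -0.1]}, {"gripper": 4, "delta_pos": [-11, -1, 0], "twist": [0.1, -12.3, -0.1]}, {"gripper": 4, "delta_pos": [-11, -1, 0], "twist": [0.1, -12.3, -0.1]}, {"gripper": 4, "delta_pos": [-11, -1, 0], "twist": [0.1, -12.3, -0.1]}, {"gripper": 4, "delta_pos": [-11, -1, 0], "twist": [0.1, -12.3, -0.1]}]
```

>>> apply_moves(steps=[{"gripper": 4,"delta_pos": [-2,0,0],"twist": [0,-3.6,0]},{"gripper": 4,"delta_pos": [-6,0,0],"twist": [0,-7.3,0]},{"gripper": 4,"delta_pos": [-9,0,0],"twist": [0,-10.5,0]},{"gripper": 4,"delta_pos": [-11,0,0],"twist": [0,-12.3,0]},{"gripper": 4,"delta_pos": [-11,0,0],"twist": [0,-12.3,0]},{"gripper": 4,"delta_pos": [-11,0,0],"twist": [0,-12.3,0]}])

```text
time_s: 23.55
eef_pos: [0.6926, -0.2581, 0.1154]
tcp_rot: [3.106, -0.467, 0.001]
contact_force: [-0.3, -1.3, -6.6]
grip_width: 0.0107
```

```bash
cat >> h.py <<'E'
A0=np.array([.6929,-.2582,.177]);B0=np.array([.5356,.2513,.177])
def backc(s):
    s=min(1,s);s=s*s*(3-2*s); return A0+(B0-A0)*s,-17+(19.63+17)*s,0
E
python3 - <<'E'
from h import *
f=grab_frame("side");o=observe();P=pest(o);print(np.round(P,4)); save(f,"s22",proj(f,P[1:3]))
rows([backc((i+1)/28) for i in range(8)])
E
```

```text
[[ 0.6923 -0.2579  0.1737]
 [ 0.5809 -0.2236  0.1736]
 [ 0.926  -0.3298  0.1739]
 [ 0.5628 -0.218   0.1736]]
t 23.6 tcp [ 0.6923 -0.258   0.1157] yaw -17.11 tilt 0.04 roll 0.06 F [-0.5  0.3 -7.3] w 10.4 q [-0.51  0.49  1.34 -0.    1.31  1.36]
[{"gripper": 4, "delta_pos": [0, -2, -3], "twist": [0.1, -0.0, -0.2]}, {"gripper": 4, "delta_pos": [-4, -6, -3], "twist": [0.1, -0.0, -0.6]}, {"gripper": 4, "delta_pos": [-9, -14, -3], "twist": [0.1, -0.0, -1.3]}, {"gripper": 4, "delta_pos": [-16, -24, -3], "twist": [0.1, -0.0, -2.1]}, {"gripper": 4, "delta_pos": [-25, -37, -3], "twist": [0.1, -0.0, -3.2]}, {"gripper": 4, "delta_pos": [-35, -52, -3], "twist": [0.1, -0.0, -4.4]}, {"gripper": 4, "delta_pos": [-46, -69, -3], "twist": [0.1, -0.0, -5.8]}, {"gripper": 4, "delta_pos": [-59, -87, -3], "twist": [0.1, -0.0, -7.4]}]
```

View pics/s22.png

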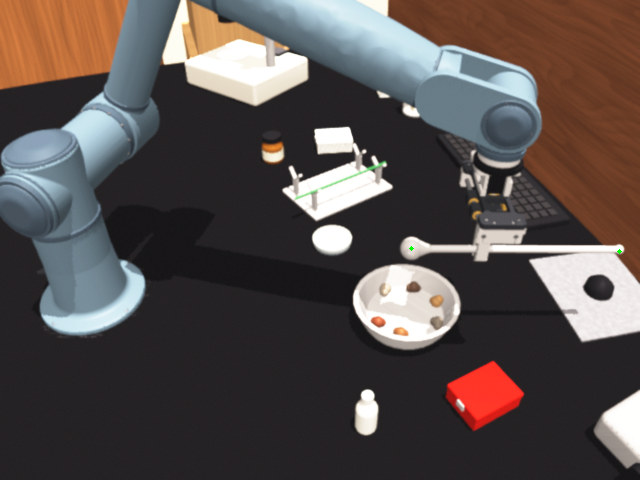

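Level again, with all six nodules in the bowl. Carrying it back.

>>> apply_moves(steps=[{"gripper": 4,"delta_pos": [0,-2,-1],"twist": [0,0,-0.2]},{"gripper": 4,"delta_pos": [-4,-6,-2],"twist": [0,0,-0.6]},{"gripper": 4,"delta_pos": [-9,-14,-3],"twist": [0,0,-1.3]},{"gripper": 4,"delta_pos": [-16,-24,-3],"twist": [0,0,-2.1]},{"gripper": 4,"delta_pos": [-25,-37,-3],"twist": [0,0,-3.2]},{"gripper": 4,"delta_pos": [-35,-52,-3],"twist": [0,0,-4.4]},{"gripper": 4,"delta_pos": [-46,-69,-3],"twist": [0,0,-5.8]},{"gripper": 4,"delta_pos": [-59,-87,-3],"twist": [0,0,-7.4]}])

```text
time_s: 24.27
eef_pos: [0.6609, -0.1557, 0.1189]
tcp_rot: [3.13, -0.263, 0.002]
contact_force: [-0.1, -0.5, -6.5]
grip_width: 0.0107
```

Run:
```python
from h import *
rows([backc((i+9)/28) for i in range(8)])
```

```text
t 24.27 tcp [ 0.6609 -0.1557  0.1189] yaw -9.59 tilt 0.07 roll 0.06 F [-0.1 -0.5 -6.5] w 10.7 q [-0.4   0.35  1.52 -0.    1.27  1.34]
[{"gripper": 4, "delta_pos": [-10, -20, 0], "twist": [0.1, -0.1, -1.5]}, {"gripper": 4, "delta_pos": [-21, -43, 0], "twist": [0.1, -0.1, -3.3]}, {"gripper": 4, "delta_pos": [-33, -67, 0], "twist": [0.1, -0.1, -5.1]}, {"gripper": 4, "delta_pos": [-46, -92, 0], "twist": [0.1, -0.1, -7.0]}, {"gripper": 4, "delta_pos": [-59, -117, 0], "twist": [0.1, -0.1, -8.9]}, {"gripper": 4, "delta_pos": [-71, -142, 0], "twist": [0.1, -0.1, -10.9]}, {"gripper": 4, "delta_pos": [-84, -168, 0], "twist": [0.1, -0.1, -12.9]}, {"gripper": 4, "delta_pos": [-97, -193, 0], "twist": [0.1, -0.1, -14.8]}]
```

>>> apply_moves(steps=[{"gripper": 4,"delta_pos": [-10,-20,0],"twist": [0,0,-1.5]},{"gripper": 4,"delta_pos": [-21,-43,0],"twist": [0,0,-3.3]},{"gripper": 4,"delta_pos": [-33,-67,0],"twist": [0,0,-5.1]},{"gripper": 4,"delta_pos": [-46,-92,0],"twist": [0,0,-7]},{"gripper": 4,"delta_pos": [-59,-117,0],"twist": [0,0,-8.9]},{"gripper": 4,"delta_pos": [-71,-142,0],"twist": [0,0,-10.9]},{"gripper": 4,"delta_pos": [-84,-168,0],"twist": [0,0,-12.9]},{"gripper": 4,"delta_pos": [-97,-193,0],"twist": [0,0,-14.8]}])

```text
time_s: 24.93
eef_pos: [0.5962, 0.0531, 0.1191]
tcp_rot: [3.137, 0.148, 0.003]
contact_force: [0.6, -0.5, -6.6]
grip_width: 0.0105
```

Run:
```python
from h import *
rows([backc((i+17)/28) for i in range(8)])
```

```text
t 24.93 tcp [0.5962 0.0531 0.1191] yaw 5.39 tilt 0.11 roll 0.06 F [ 0.6 -0.5 -6.6] w 10.5 q [-0.1   0.17  1.73 -0.    1.23  1.38]
[{"gripper": 4, "delta_pos": [-4, -25, 0], "twist": [0.1, -0.1, -1.7]}, {"gripper": 4, "delta_pos": [-10, -51, 0], "twist": [0.1, -0.1, -3.6]}, {"gripper": 4, "delta_pos": [-15, -76, 0], "twist": [0.1, -0.1, -5.3]}, {"gripper": 4, "delta_pos": [-20, -100, 0], "twist": [0.1, -0.1, -7.0]}, {"gripper": 4, "delta_pos": [-25, -121, 0], "twist": [0.1, -0.1, -8.5]}, {"gripper": 4, "delta_pos": [-29, -141, 0], "twist": [0.1, -0.1, -9.9]}, {"gripper": 4, "delta_pos": [-32, -159, 0], "twist": [0.1, -0.1, -11.2]}, {"gripper": 4, "delta_pos": [-36, -174, 0], "twist": [0.1, -0.1, -12.2]}]
```

>>> apply_moves(steps=[{"gripper": 4,"delta_pos": [-4,-25,0],"twist": [0,0,-1.7]},{"gripper": 4,"delta_pos": [-10,-51,0],"twist": [0,0,-3.6]},{"gripper": 4,"delta_pos": [-15,-76,0],"twist": [0,0,-5.3]},{"gripper": 4,"delta_pos": [-20,-100,0],"twist": [0,0,-7]},{"gripper": 4,"delta_pos": [-25,-121,0],"twist": [0,0,-8.5]},{"gripper": 4,"delta_pos": [-29,-141,0],"twist": [0,0,-9.9]},{"gripper": 4,"delta_pos": [-32,-159,0],"twist": [0,0,-11.2]},{"gripper": 4,"delta_pos": [-36,-174,0],"twist": [0,0,-12.2]}])

```text
time_s: 25.6
eef_pos: [0.5426, 0.2251, 0.1194]
tcp_rot: [3.103, 0.485, 0.004]
contact_force: [-1.0, -1.2, -6.6]
grip_width: 0.0106
```

Run:
```python
from h import *
rows([backc((i+25)/28) for i in range(8)],1)
```

```text
t 25.6 tcp [0.5426 0.2251 0.1194] yaw 17.78 tilt 0.15 roll 0.06 F [-1.  -1.2 -6.6] w 10.6 q [ 0.2   0.15  1.76 -0.    1.23  1.46]
[{"gripper": 4, "delta_pos": [1.2, -10.0, 0.4], "twist": [0.1, -0.1, -0.7]}, {"gripper": 4, "delta_pos": [1.3, -19.3, 0.4], "twist": [0.1, -0.1, -1.3]}, {"gripper": 4, "delta_pos": [1.3, -25.1, 0.4], "twist": [0.1, -0.1, -1.7]}, {"gripper": 4, "delta_pos": [1.4, -27.1, 0.3], "twist": [0.1, -0.1, -1.9]}, {"gripper": 4, "delta_pos": [1.4, -27.1, 0.3], "twist": [0.1, -0.1, -1.9]}, {"gripper": 4, "delta_pos": [1.4, -27.1, 0.3], "twist": [0.1, -0.1, -1.9]}, {"gripper": 4, "delta_pos": [1.4, -27.1, 0.3], "twist": [0.1, -0.1, -1.9]}, {"gripper": 4, "delta_pos": [1.4, -27.1, 0.3], "twist": [0.1, -0.1, -1.9]}]
```

>>> apply_moves(steps=[{"gripper": 4,"delta_pos": [1.2,-10,0],"twist": [0,0,-0.7]},{"gripper": 4,"delta_pos": [1.3,-19.3,0],"twist": [0,0,-1.3]},{"gripper": 4,"delta_pos": [1.3,-25,0],"twist": [0,0,-1.7]},{"gripper": 4,"delta_pos": [1.4,-27,0],"twist": [0,0,-1.9]},{"gripper": 4,"delta_pos": [1.4,-27,0],"twist": [0,0,-1.9]},{"gripper": 4,"delta_pos": [1.4,-27,0],"twist": [0,0,-1.9]},{"gripper": 4,"delta_pos": [1.4,-27,0],"twist": [0,0,-1.9]}])

```text
time_s: 26.18
eef_pos: [0.536, 0.2506, 0.1193]
tcp_rot: [3.095, 0.535, 0.004]
contact_force: [0.3, 0.5, -6.1]
grip_width: 0.01
```

Run:
```python
from h import *
f=grab_frame("side");g=grab_frame("top");o=observe();P=pest(o);print(np.round(P,4)); save(f,"s23",proj(f,P[1:3]),(255,60,455,210),4);save(g,"t23",proj(g,P[1:3]),(150,95,300,285),3.1)
g0=np.array([.5356,.2513,0])
rows([(g0+[0,0,.177-z],19.63,0) for z in (.005,.017,.03,.045,.06,.075,.088,.095)],1)
```

```text
[[0.5358 0.2506 0.1773]
 [0.426  0.2115 0.177 ]
 [0.7661 0.3327 0.1779]
 [0.4081 0.2051 0.1769]]
t 26.28 tcp [0.5359 0.2506 0.1193] yaw 19.62 tilt 0.15 roll 0.07 F [-1.2  0.8 -6.3] w 10.9 q [ 0.25  0.16  1.75 -0.    1.23  1.48]
[{"gripper": 4, "delta_pos": [-0.1, -0.7, 5.3], "twist": [0.1, -0.1, -0.0]}, {"gripper": 4, "delta_pos": [-0.1, -0.8, 17.3], "twist": [0.1, -0.1, -0.0]}, {"gripper": 4, "delta_pos": [-0.2, -0.8, 30.3], "twist": [0.1, -0.1, -0.0]}, {"gripper": 4, "delta_pos": [-0.2, -0.8, 45.3], "twist": [0.1, -0.1, -0.0]}, {"gripper": 4, "delta_pos": [-0.2, -0.8, 60.3], "twist": [0.1, -0.1, -0.0]}, {"gripper": 4, "delta_pos": [-0.3, -0.8, 75.3], "twist": [0.1, -0.1, -0.0]}, {"gripper": 4, "delta_pos": [-0.3, -0.8, 88.3], "twist": [0.1, -0.1, -0.0]}, {"gripper": 4, "delta_pos": [-0.3, -0.9, 95.3], "twist": [0.1, -0.1, -0.0]}]
```

View pics/s23.png

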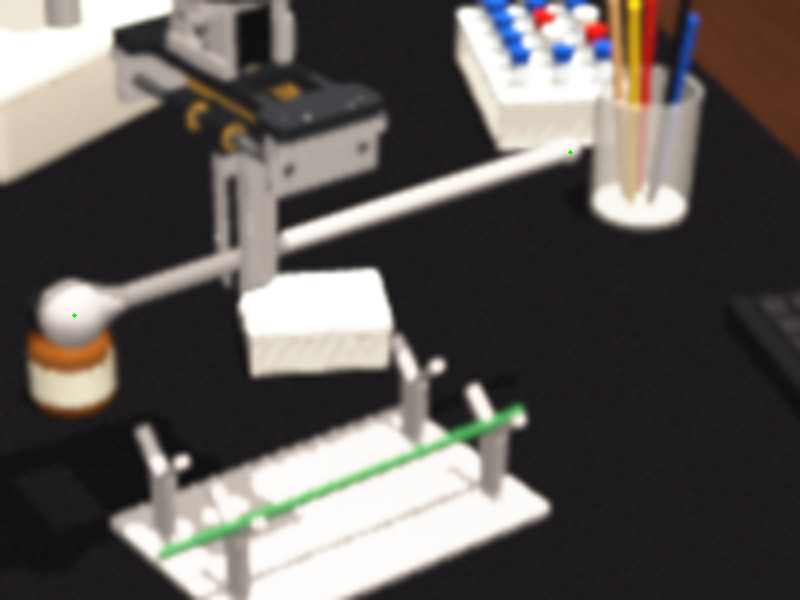

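View pics/t23.png

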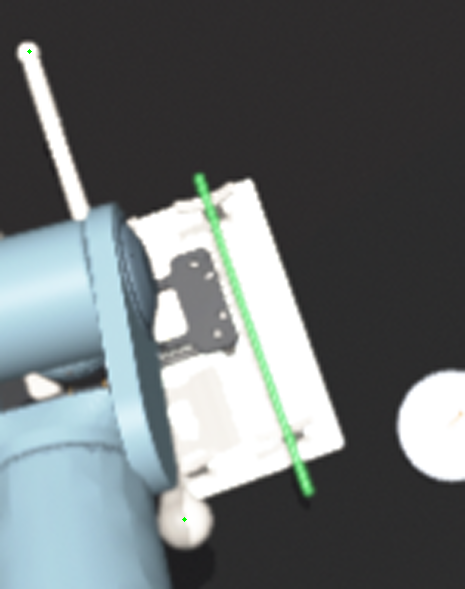

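The pestle is back above its lane, level and in the same pose as after the lift. Lowering to about 20 mm above seating first.

>>> apply_moves(steps=[{"gripper": 4,"delta_pos": [-0.2,-0.8,5],"twist": [0,0,0]},{"gripper": 4,"delta_pos": [-0.2,-0.8,17],"twist": [0,0,0]},{"gripper": 4,"delta_pos": [-0.2,-0.8,30],"twist": [0,0,0]},{"gripper": 4,"delta_pos": [-0.2,-0.8,45],"twist": [0,0,0]},{"gripper": 4,"delta_pos": [-0.2,-0.8,60],"twist": [0,0,0]},{"gripper": 4,"delta_pos": [-0.2,-0.8,75],"twist": [0,0,0]},{"gripper": 4,"delta_pos": [-0.2,-0.8,88],"twist": [0,0,0]},{"gripper": 4,"delta_pos": [-0.2,-0.8,96],"twist": [0,0,0]}])

```text
time_s: 26.95
eef_pos: [0.5338, 0.2508, 0.0201]
tcp_rot: [3.095, 0.535, -0.002]
contact_force: [0.7, -0.7, -6.5]
grip_width: 0.0106
```

Run:
```python
from h import *
f=grab_frame("side");o=observe();P=pest(o);print(np.round(P[:2],4)); save(f,"s24",proj(f,P[1:3]),(255,110,455,260),4)
g0=np.array([.5356,.2513,0])
rows([(g0+[0,0,z],19.63,0) for z in (.078,.074,.070,.066,.063,.061,.060,.0595)],1)
```

```text
[[0.5333 0.2507 0.0772]
 [0.4236 0.2116 0.0776]]
t 27.0 tcp [0.5332 0.2506 0.0192] yaw 19.61 tilt -0.19 roll 0.04 F [-1.  -1.2 -7.7] w 10.2 q [ 0.25  0.29  1.8  -0.    1.05  1.48]
[{"gripper": 4, "delta_pos": [2.5, 0.1, -0.8], "twist": [0.0, 0.2, -0.0]}, {"gripper": 4, "delta_pos": [2.5, 0.1, 3.2], "twist": [0.0, 0.2, -0.0]}, {"gripper": 4, "delta_pos": [2.6, 0.1, 7.2], "twist": [0.0, 0.2, -0.0]}, {"gripper": 4, "delta_pos": [2.6, 0.1, 11.2], "twist": [0.0, 0.2, -0.0]}, {"gripper": 4, "delta_pos": [2.6, 0.1, 14.2], "twist": [0.0, 0.2, -0.0]}, {"gripper": 4, "delta_pos": [2.6, 0.1, 16.2], "twist": [0.0, 0.2, -0.0]}, {"gripper": 4, "delta_pos": [2.6, 0.1, 17.2], "twist": [0.0, 0.2, -0.0]}, {"gripper": 4, "delta_pos": [2.6, 0.1, 17.7], "twist": [0.0, 0.2, -0.0]}]
```

View pics/s24.png

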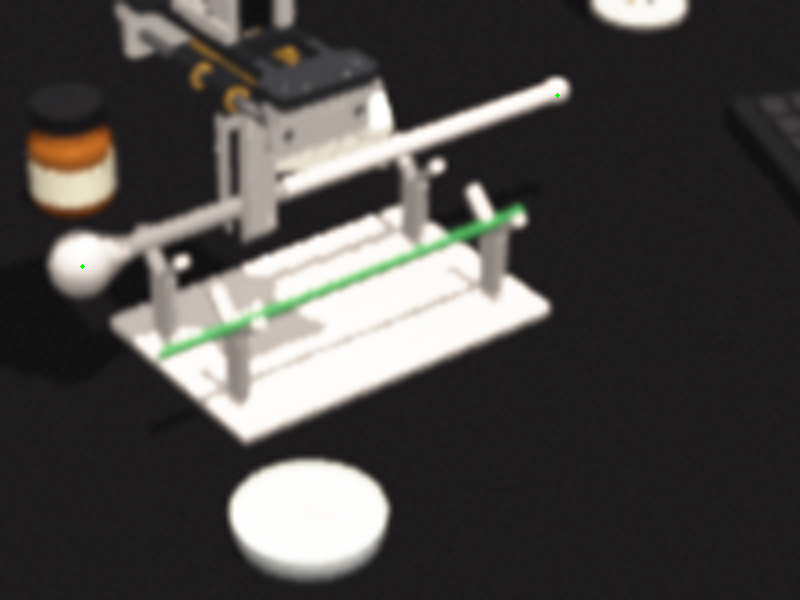

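The pestle hangs just above its own two notches, in line with them. Lowering gently to seat it.

>>> apply_moves(steps=[{"gripper": 4,"delta_pos": [2,0,1],"twist": [0,0.1,0]},{"gripper": 4,"delta_pos": [2.5,0,4],"twist": [0,0.1,0]},{"gripper": 4,"delta_pos": [2.5,0,8],"twist": [0,0.1,0]},{"gripper": 4,"delta_pos": [2.5,0,11],"twist": [0,0.1,0]},{"gripper": 4,"delta_pos": [2.5,0,14],"twist": [0,0.1,0]},{"gripper": 4,"delta_pos": [2.5,0,16],"twist": [0,0.1,0]},{"gripper": 4,"delta_pos": [2.5,0,17.5],"twist": [0,0.1,0]},{"gripper": 4,"delta_pos": [2.5,0,17.5],"twist": [0,0.1,0]}])

```text
time_s: 27.67
eef_pos: [0.5356, 0.2514, 0.0023]
tcp_rot: [3.095, 0.535, -0.002]
contact_force: [-2.1, -1.3, -1.3]
grip_width: 0.0104
```

Run:
```python
from h import *
f=grab_frame("side");o=observe();st(o);P=pest(o);print(np.round(P[:2],4)); save(f,"s25",proj(f,P[1:3]),(255,110,455,260),4)
```

```text
t 27.72 tcp [0.5356 0.2514 0.0023] yaw 19.62 tilt -0.09 roll 0.04 F [-2.3 -1.1 -1.9] w 10.8 q [ 0.25  0.32  1.8  -0.    1.02  1.48]
[[0.5356 0.2515 0.0603]
 [0.4259 0.2123 0.0605]]
```

View pics/s25.png

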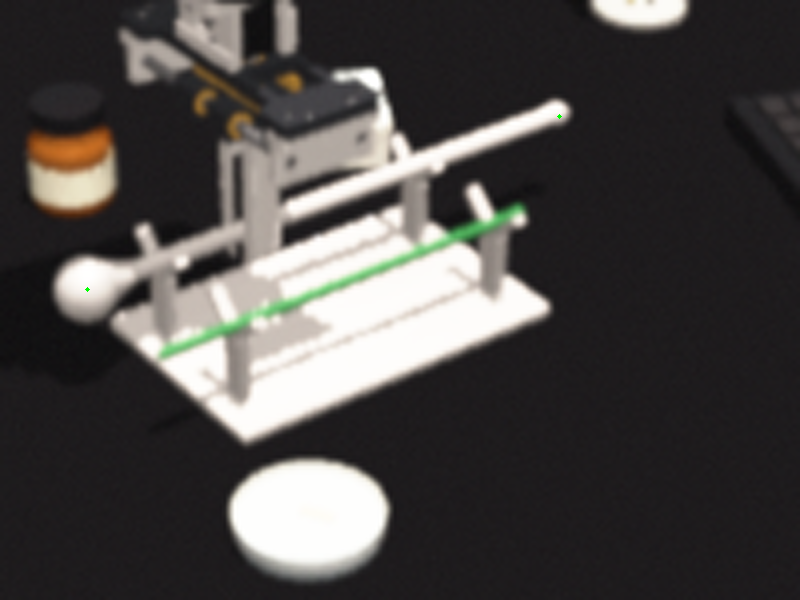

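It's seated in both notches: the wrist load fell from 6.5 N to about 1.6 N, so the rest is carrying the weight. Opening the gripper to 56 mm, which stays clear of the glass rod.

>>> apply_moves(steps=[{"gripper": 4,"delta_pos": [0,0,0.3],"twist": [0,0,0]},{"gripper": 13,"delta_pos": [0,0,0],"twist": [0,0,0]},{"gripper": 18,"delta_pos": [0,0,0],"twist": [0,0,0]},{"gripper": 30,"delta_pos": [0,0,0],"twist": [0,0,0]},{"gripper": 45,"delta_pos": [0,0,0],"twist": [0,0,0]},{"gripper": 56,"delta_pos": [0,0,0],"twist": [0,0,0]},{"gripper": 56,"delta_pos": [0,0,0],"twist": [0,0,0]},{"gripper": 56,"delta_pos": [0,0,0],"twist": [0,0,0]}])

```text
time_s: 28.38
eef_pos: [0.5358, 0.2515, 0.0024]
tcp_rot: [3.095, 0.535, -0.001]
contact_force: [-0.3, -0.7, -1.0]
grip_width: 0.0479
```

>>> apply_moves(steps=[{"gripper": 56,"delta_pos": [0,0,-5],"twist": [0,0,0]},{"gripper": 56,"delta_pos": [0,0,-15],"twist": [0,0,0]},{"gripper": 56,"delta_pos": [0,0,-30],"twist": [0,0,0]},{"gripper": 56,"delta_pos": [0,0,-50],"twist": [0,0,0]},{"gripper": 56,"delta_pos": [0,0,-75],"twist": [0,0,0]},{"gripper": 56,"delta_pos": [0,0,-100],"twist": [0,0,0]},{"gripper": 56,"delta_pos": [0,0,-125],"twist": [0,0,0]},{"gripper": 56,"delta_pos": [0,0,-150],"twist": [0,0,0]}])

```text
time_s: 29.05
eef_pos: [0.536, 0.2517, 0.1548]
tcp_rot: [3.095, 0.535, 0.0]
contact_force: [-1.0, 0.0, 0.1]
grip_width: 0.0561
```

>>> apply_moves(steps=[{"gripper": 56,"delta_pos": [0,0,-15],"twist": [0,0,0]},{"gripper": 56,"delta_pos": [0,0,-30],"twist": [0,0,0]},{"gripper": 56,"delta_pos": [0,0,-40],"twist": [0,0,0]},{"gripper": 56,"delta_pos": [0,0,-40],"twist": [0,0,0]},{"gripper": 56,"delta_pos": [0,0,-40],"twist": [0,0,0]}])

```text
time_s: 29.47
eef_pos: [0.5361, 0.2518, 0.1953]
tcp_rot: [3.095, 0.535, 0.002]
contact_force: [-0.9, 0.0, 0.1]
grip_width: 0.0557
```

Run:
```python
from h import *
f=grab_frame("side");g=grab_frame("top");o=observe();st(o)
H=[.428,.211,.06];E=[.765,.332,.06]
save(f,"s26",proj(f,[H,E])); save(g,"t26",proj(g,[H,E]))
nod(f)
for n,z in [("petri_center",.012),("dropper_center",.06),("jar_center",.07),("white_box_center",.035),("red_box_center",.035),("glass_rod_center",.057),("mortar",.05)]:
    for c in("side","top"):
        for q in regions_of(c,n)[:1]:
            v,u=np.nonzero(q["pixels"]);print(n,c,round(q["p"],2),np.round([u.mean(),v.mean()],1))
```

```text
t 29.57 tcp [0.5352 0.2515 0.1935] yaw 19.62 tilt -0.11 roll 0.04 F [-0.1  0.2 -0.2] w 55.9 q [ 0.25  0.09  1.69 -0.    1.37  1.48]
0.67 136 [413. 287.] [ 0.6199 -0.1695] r 0.066 rgb [142 112  94] {'red': 78, 'cream': 39, 'brown': 34, 'yellow': 73, 'grey': 99, 'orange': 101}
0.64 130 [378. 321.] [ 0.525  -0.2359] r 0.058 rgb [188 108  81] {'red': 39, 'cream': 76, 'brown': 92, 'yellow': 85, 'grey': 59, 'orange': 25}
0.6 144 [400. 332.] [ 0.5548 -0.2709] r 0.054 rgb [216 160 124] {'red': 64, 'cream': 89, 'brown': 88, 'yellow': 62, 'grey': 26, 'orange': 28}
0.59 125 [436. 323.] [ 0.6257 -0.269 ] r 0.063 rgb [169 151 131] {'red': 96, 'cream': 92, 'brown': 67, 'yellow': 31, 'grey': 47, 'orange': 80}
0.47 129 [436. 300.] [ 0.6475 -0.2164] r 0.066 rgb [210 164 109] {'red': 96, 'cream': 69, 'brown': 38, 'yellow': 45, 'grey': 80, 'orange': 101}
petri_center side 0.58 [331.9 239.3]
petri_center top 0.57 [295.5 232.6]
dropper_center top 0.67 [481.8 259.3]
jar_center side 0.84 [271.9 147.3]
white_box_center side 0.56 [333.3 140.4]
red_box_center side 0.89 [483.1 395. ]
red_box_center top 0.86 [482.8 180.2]
glass_rod_center side 0.8 [334.3 182.3]
glass_rod_center top 0.61 [225.7 186.8]
mortar side 0.89 [405.5 304.8]
mortar top 0.86 [400.8 200.5]
```

View pics/s26.png

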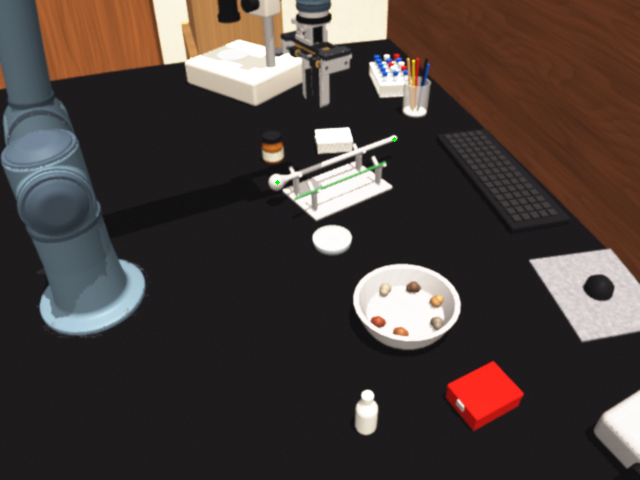

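View pics/t26.png

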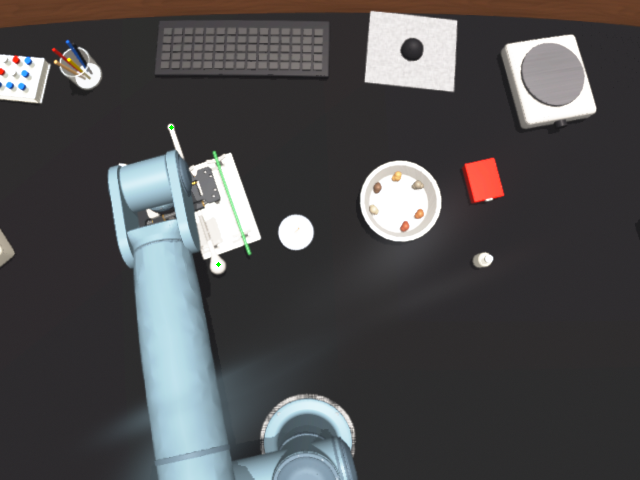

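Both views show the pestle back in its notches with its head at the original end, at (277,182) in the side view. The six nodules are in the mortar, the gripper is clear, and the bystanders are at their starting pixels. The rod mask was only partial, but the rod's visible ends coincide with the first picture. Handing in.

```bash
python3 -c "
from workcell import *
print(job_done())"
```

```text
the job is handed in; nothing more can be done
None
```

The job is handed in at about 29.6 s of the 67 s allowed; the hand-in gave no verdict. I gripped the pestle at its balance point, carried it level to the mortar, tilted it and stirred about two laps. Then I carried it back level in the same grip, seated it in its two notches and released it.

- **Missed first grasp:** the first close went over the handle without touching it. The real finger tips sit about 39 mm behind the reported TCP along the tool axis. I measured this in the pictures and corrected for it. The projected pestle then matched the pictures in every pose, including at 45°.
- **Nodules:** in the last pictures all six are in the mortar. The last measurements put them 28–47 mm from where they lay: grey 47, yellow 45, red 39, brown 34, cream 33, orange 28.
- **Setting down:** the wrist load fell from 6.5 N to about 1.6 N before I opened the fingers, so the rest was carrying the pestle. The released pestle lies on its original pixels in both views.
- **Other things:** the mortar's outline looks unchanged, though its first top-view detection failed, so that comparison is by eye. The petri dish, dropper, jar and both boxes are within about 0.5 px of where they were first detected.
- **Check that disagreed:** the glass rod's detected centre shifted by several pixels because part of the rod was not detected. Its visible ends coincide with the first picture, so I judged it not moved.

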